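# Feel for the heating block's well and hold it to the probe

## Robot

A 6-joint arm with a two-finger parallel gripper is mounted at the origin on the work surface. World frame = base frame: x ahead of the robot, y to its left, z up, the work surface at z = 0. Lengths are in m, angles in degrees, forces in N, time in s.
With the tool pointing down it reaches from about 0.4 to 0.825 m from the base axis. Payload 7 kg.
Tool frame: the origin (TCP) lies midway between the tips of the shut fingers; the grasp point (between the pads) lies r.grip_depth behind it (r.grip_depth is the distance from the TCP to the grasp point, in m); z points along the fingers, y is the direction in which the jaws open and shut (so a half turn about z gives the same grasp; the last joint's range is limited). The gripper opens to 88 mm and grips with 3 to 60 N. Pads are 19 mm wide; open, the fingers measure 130 mm over their backs; the gripper's body (78 mm by 193 mm) begins 47 mm behind the grasp point.
Start: joints at [-47.034, 20.546, 0.682, 0, -70.136, -16.507], TCP at [0.301, -0.604, 0.227] pointing down, gripper open.
Joint ranges: [-176.03, 176.03], [-82.01, 121.73], [-58.28, 71.71], [-173.87, 95.51], [-174.79, -0.11], [-173.66, 173.66]. Speed limits (degrees/s): [136.94, 136.94, 172.46, 180, 180, 180].

## Interface

Orientations are given as [roll, pitch, yaw] about the fixed x, y, z axes, in that order (R = Rz(yaw) Ry(pitch) Rx(roll)).
In Python, from plant import r, imaging, close_job gives the robot as it stands.
- The arm moves only by the tool step_arm, never from a script. Its argument "commands" is a list of rows, each a list of 2 entries, a list of its own where there are three numbers: the shift along the tool's x, y, z in mm, then the turn about the tool's z in degrees. In form: [[[x, y, z], twist], ...]. A call has 1 to 20 rows; each row shifts and turns the commanded pose from where the row before left it, along the tool's axes as they then stand; what a row does not reach is not made up. A row lasts 1/8 s, in which the tool goes at most 62.5 mm and 10.7 degrees, less where a joint would pass 70% of its speed; a pose out of reach is approached as far as the arm can. A call with a gripper value outside its range is refused whole. "gripper" is the closure, from 0 (fully open) to 1 (shut), set as the call begins (left out, the last holds). The fingers move at their own pace and stop on an object; "grip_force" is the grip in N (left out, the last holds). Time passes only in rows, so rows that do not move let the fingers close. It gives the time, the measured TCP pose, the force and the opening at its end, in the units of the state.
- r.get_state(): the state, without advancing time (a new reading comes with each control period).
- imaging.capture(name): name is "side" or "top" or "wrist"; returns a dict with "img" (384x512x3 uint8, red, green, blue), "z_map" (384x512 float32, m along the optical axis (not along the pixel's ray), 0 where there is no reading), "vfov" (degrees; the focal length in pixels is half the picture's height over the tangent of half this angle, whatever the lens; pixels are square), "cx", "cy" (the principal point, pixels), "D" ([k1, k2, p1, p2, k3] as OpenCV has them; the pictures are not rectified), "extrinsics" (4x4, takes a point from camera to world coordinates); the wrist camera has in their place "T_tool_cam" (4x4, takes a point from camera to tool coordinates, whose origin is the TCP and whose axes are the flange's). Camera axes: x right, y down, z forward; pixel columns grow to the right and rows downward; lengths in m; the calibration is good to about 2 mm. A picture is of the moment at which its call begins: read the wrist's pose just before it.
- close_job(): hands the job in, once; it reports no verdict.
The state is a dict: "time_s": time; "joints": joint angles; "qd": joint speeds; "joint_torque": joint torques, N m; "tcp_pos": TCP position; "eef_rot": TCP orientation; "contact_force": force on the tool from outside, world axes, zero at the start; "moment": the same for the moment, N m; "gripper_width": finger opening in m.
Only numpy, scipy, OpenCV 4.12 (cv2) and the standard library are available. Lean on these libraries where they do the work, as an engineer would, in place of code of your own. Each camera call takes 0.05 s, during which the arm holds its last target.

## Task

Two alike aluminium heating blocks lie on the fume hood's worktop; take the temperature of the one nearer the retort stand. Its well, a blind hole, is in one of its two longer upright sides (58 mm against 50) and you cannot count on seeing which: pick the block up, turn one of those sides up and raise it gently under the sprung thermometer probe that hangs from the stand, and if the tip meets plain metal instead of going in, turn the block over and try the opposite side. Finish still holding the block in the gripper, well up and level, with the probe's tip in the well and pressed lightly on its bottom; do not jam the probe, and leave the second block, the glassware and the other things where they are.

Things in the scene. Friction and masses are not known exactly. Their poses are not given: they have to be found in the camera images.
- block_a_center (a point): centre of one of two alike loose aluminium blocks, 58 mm long (along its x), 50 x 50 mm in section, 0.3 to 0.43 kg, a 6 mm lifting thread in each end and one blind well: a hole 20 mm across and 30 mm deep, its flat bottom 5 mm past the block's centre, in the middle of its +y or its -y side (not the same side in both blocks). Starts flat on the worktop, z up, x pointing ahead and left
- block_b_center (a point): the other block, alike in all: 58 mm long (along its x), 50 x 50 mm in section, 0.3 to 0.43 kg, a 6 mm lifting thread in each end and one blind well: a hole 20 mm across and 30 mm deep, its flat bottom 5 mm past the block's centre, in the middle of its +y or its -y side. Starts flat on the worktop, z up, x pointing ahead and left
- probe_tip (a point): lowest point of the thermometer's steel sheath, 6 mm thick, round-ended, hanging straight down, about 160 mm above the worktop; bare for 140 mm above the tip, then its housing (23 mm thick) and the clamp. z is up
- probe (a joint): how far the sprung sheath is pushed up into its housing, m: 0 hanging free, 0.020 at its stop; it takes 2 N to begin and 2.5 N more for each 10 mm. The tip moves with it
- stand: the fixed retort stand; origin on the worktop straight below the probe, z up, +x level from the probe to the upright rod, roughly away from the robot (rod 11 mm thick, 165 mm away, 530 mm high). Base plate 10 mm thick, 130 mm wide, from 30 mm on the near side of the probe to 40 mm past the rod
- beaker: glass beaker, 68 mm across, 92 mm high, to be left alone; origin under its centre
- flask: conical glass flask, 83 mm across, 126 mm high, to be left alone; origin under its centre
- bosshead: spare steel boss head with two blue thumbscrews, 46 x 76 mm, 30 mm high, to be left alone; origin under its centre
- cork_ring: cork flask ring, 90 mm across, 28 mm high, to be left alone; origin under its centre
- vial_rack: white plastic vial rack, 75 x 125 mm, 40 mm high, to be left alone; origin under its centre
- reagent: amber reagent bottle, 72 mm across, 165 mm high, to be left alone; origin under its centre
- spatula: steel spatula, 180 mm long (along its x), 8 mm high, to be left alone; origin under its middle
There are look-alikes about, which are no part of the job. Leave any purple, turquoise or yellow look-alike of the part that bears block_a_center alone.

How it is judged (in metres and radians):
At the end, for the whole second after the job is handed in: the gripper holds the block from nearer the stand at rest, centre over 130 mm up, well up within 0.2 rad, probe tip in the well within 12 mm of the block's centre, touching its bottom, sheath pushed up 1.5 to 18 mm; the second block within 30 mm of its start (value of joint probe between 0.0015 and 0.018 m and ((distance between probe_tip and block_a_center below 0.012 m and contact force between block_a and probe above 0.5 N and angle between the y axis of block_a_center and the z axis of probe_tip, either way round below 0.2 rad and height (world z) of block_a_center above 0.13 m and contact force between the fingers and block_a above 2 N and linear speed of block_a below 0.02 m/s and world y of block_b_center below -0.3 m and distance of block_b_center from where it was at the start of the episode below 0.03 m) or (distance between probe_tip and block_b_center below 0.012 m and contact force between block_b and probe above 0.5 N and angle between the y axis of block_b_center and the z axis of probe_tip, either way round below 0.2 rad and height (world z) of block_b_center above 0.13 m and contact force between the fingers and block_b above 2 N and linear speed of block_b below 0.02 m/s and world y of block_a_center below -0.3 m and distance of block_a_center from where it was at the start of the episode below 0.03 m))); the arm keeps its last pose, push and grip.
It fails at once if the probe is jammed: pushed with more than 20 N (contact force between probe and anything else above 20 N).
It fails at once if glassware or another bystander is shifted by more than 30 mm (distance of any of beaker, flask, bosshead, cork_ring, vial_rack, reagent, spatula from where it was at the start of the episode above 0.03 m).
It also fails if it takes over 72 s, if anything falls off the work surface, if the arm or the gripper's body presses on something with over 40 N, if the wrist force passes 120 N, or if a joint passes its speed limit or range.

## Working session

There is one attempt and no reset: what is moved stays moved. The work goes in short steps, Python scripts to look and compute and a tool call to move; the robot and the scene stay as the last step left them, time stands still between calls to the robot, and variables do not carry over. Pictures are saved under pics/ and viewed, and the job is handed in when it is done.

Besides the shell and the picture viewer there is one more tool, called in YAML: its name, and indented under it one key for each argument. step_arm: Moves the arm, as the interface text tells. Its arguments: {"type":"object","properties":{"commands":{"type":"array","items":{"type":"array"}},"gripper":{"type":"number"},"grip_force":{"type":"number"}},"required":["commands"]}

```bash
ls; mkdir -p pics
cat > h.py <<'E'
import numpy as np, cv2
from scipy.spatial.transform import Rotation as R
from plant import r, imaging, close_job
def K(c):
    h=c["img"].shape[0]; f=h/2/np.tan(np.radians(c["vfov"])/2)
    return np.array([[f,0,c["cx"]],[0,f,c["cy"]],[0,0,1]])
def toolT():
    s=r.get_state(); T=np.eye(4); T[:3,:3]=R.from_euler('xyz',s["eef_rot"],degrees=True).as_matrix(); T[:3,3]=s["tcp_pos"]; return T
def cap(n):
    T=toolT(); c=imaging.capture(n)
    c["E"]=T@c["T_tool_cam"] if n=="wrist" else np.array(c["extrinsics"])
    np.savez(f"{n}.npz",img=c["img"],z=c["z_map"],K=K(c),D=np.array(c["D"],float),E=c["E"])
    return c
def load(n): return dict(np.load(f"{n}.npz"))
def rays(c,uv):
    p=cv2.undistortPoints(np.array(uv,float).reshape(-1,1,2),c["K"],c["D"]).reshape(-1,2)
    d=np.c_[p,np.ones(len(p))]; return c["E"][:3,3],d
def onplane(c,uv,z):
    o,d=rays(c,uv); d=d@c["E"][:3,:3].T
    return o+d*((z-o[2])/d[:,2])[:,None]
def depthpt(c,uv):
    o,d=rays(c,uv); z=np.array([c["z"][int(v),int(u)] for u,v in uv]); return o+(d*z[:,None])@c["E"][:3,:3].T
def cloud(c):
    h,w=c["z"].shape; u,v=np.meshgrid(np.arange(w),np.arange(h))
    uv=np.c_[u.ravel(),v.ravel()].astype(float)
    o,d=rays(c,uv); return (o+(d*c["z"].reshape(-1,1))@c["E"][:3,:3].T).reshape(h,w,3)
def proj(c,P):
    Ei=np.linalg.inv(c["E"]); p=np.atleast_2d(P)@Ei[:3,:3].T+Ei[:3,3]
    return cv2.projectPoints(p,np.zeros(3),np.zeros(3),c["K"],c["D"])[0].reshape(-1,2)
E
python3 - <<'E'
from h import *
print(r.get_state(), r.grip_depth)
for n in("side","top","wrist"):
    c=cap(n); print(n,c["E"].round(3).tolist(),c["vfov"],c["D"]); cv2.imwrite(f"pics/{n}0.png",cv2.cvtColor(c["img"],cv2.COLOR_RGB2BGR))
E
```

```text
pics
{'time_s': 0.0, 'joints': array([-4.70335474e+01,  2.05915502e+01,  6.34883052e-01, -1.80951620e-02,
       -7.01355724e+01, -1.65069048e+01]), 'qd': array([-0.02685407, -0.01519608, -0.07812684,  0.0479568 ,  0.02541608,
       -0.10686756]), 'joint_torque': array([-4.91702815e-05, -5.82710302e+01,  2.93061322e+01,  6.99741170e+00,
        6.84738407e-03, -1.72221044e-04]), 'tcp_pos': array([ 0.30051483, -0.60388556,  0.22563618]), 'eef_rot': array([ 1.79906729e+02, -9.90077213e-03, -1.53546606e+02]), 'contact_force': array([ 0.3954205 ,  0.07112305, -0.18627023]), 'moment': array([-0.00684391,  0.00643295,  0.00131227]), 'gripper_width': 0.08770379356477732} 0.0188
side [[-0.865, -0.34, 0.369, 0.175], [-0.502, 0.609, -0.615, 0.63], [-0.016, -0.717, -0.697, 0.848], [0.0, 0.0, 0.0, 1.0]] 57.23814650185666 [0.0033036 0.        0.        0.        0.       ]
top [[0.023, -0.981, 0.191, 0.373], [-0.999, -0.031, -0.036, 0.005], [0.041, -0.19, -0.981, 1.048], [0.0, 0.0, 0.0, 1.0]] 57.9276397811076 [0.03007025 0.         0.         0.         0.        ]
wrist [[-0.445, 0.866, 0.225, 0.239], [0.895, 0.431, 0.113, -0.635], [0.001, 0.252, -0.968, 0.384], [0.0, 0.0, 0.0, 1.0]] 58.920622078088726 [-0.07507331  0.          0.          0.          0.        ]
```

View pics/side0.png

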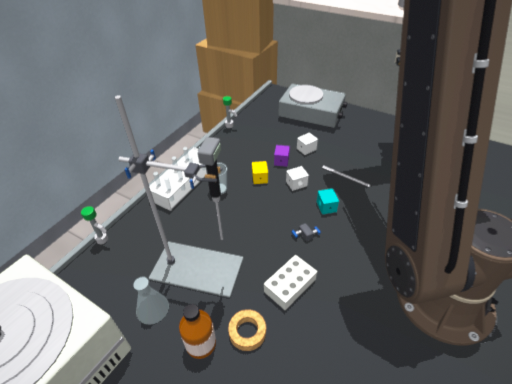

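View pics/top0.png

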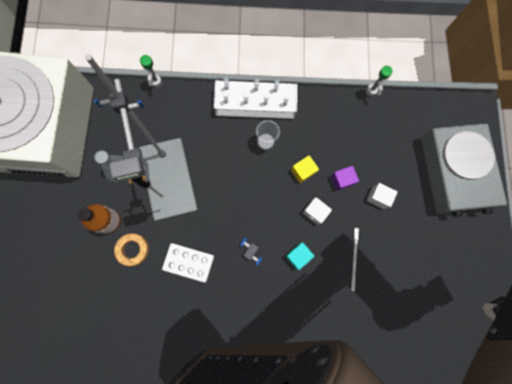

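View pics/wrist0.png

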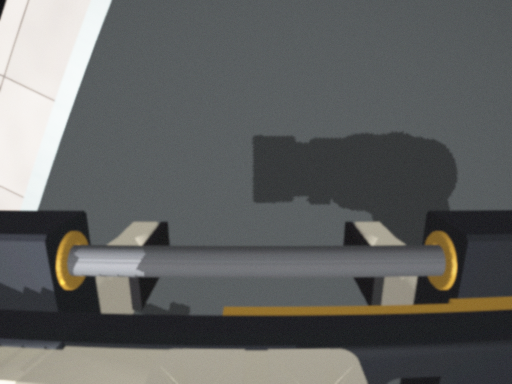

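The side view shows two aluminium blocks at about (297,178) and (307,143), and in the top view at (317,211) and (382,195). The stand plate is at (195,268) in side and (170,178) in top, so the (297,178)/(317,211) block is the nearer one. The probe hangs at about (222,240) in side. The wrist view shows only the bench. Next I'll measure these.

Run:
```python
from h import *
for n in("side","top"):
    c=load(n); P=cloud(c); np.save(n+"_P.npy",P)
    hsv=cv2.cvtColor(c["img"],cv2.COLOR_RGB2HSV)
    m=((P[...,2]>0.04)&(P[...,2]<0.058)&(P[...,1]<0.2)&(c["z"]>0)).astype(np.uint8)
    k,l,s,ce=cv2.connectedComponentsWithStats(m)
    for i in range(1,k):
        if s[i,4]>60:
            pts=P[l==i]; col=c["img"][l==i].mean(0)
            rc=cv2.minAreaRect((pts[:,:2]*1000).astype(np.float32))
            print(n,ce[i].round(),s[i,4],np.median(pts,0).round(3),col.round(),np.round(rc[0]),np.round(rc[1]),round(rc[2]))
top=load("top");side=load("side")
def save(c,x0,x1,y0,y1,k,f):
    cv2.imwrite("pics/"+f,cv2.resize(cv2.cvtColor(c["img"][y0:y1,x0:x1],cv2.COLOR_RGB2BGR),None,fx=k,fy=k,interpolation=cv2.INTER_CUBIC))
save(side,110,260,90,290,3,"side_probe.png"); save(top,80,200,90,230,4,"top_probe.png"); save(side,230,350,120,220,6,"side_bl.png"); save(top,270,420,150,270,5,"top_bl.png")
```

```text
side [93. 63.] 780 [ 1.838 -0.471  0.049] [116. 125. 132.] [1837. -707.] [1486.   26.] 90
side [304.  30.] 584 [ 1.073 -1.494  0.049] [105.  98.  84.] [ 1095. -1441.] [1184.  253.] 17
side [309. 115.] 234 [ 0.638 -0.566  0.049] [86. 90. 92.] [ 639. -568.] [269.  49.] 17
side [307. 140.] 163 [ 0.572 -0.404  0.049] [228. 229. 229.] [ 574. -409.] [62. 52.] 62
side [281. 151.] 163 [ 0.624 -0.292  0.05 ] [159.  70. 204.] [ 625. -296.] [50. 65.] 22
side [259. 168.] 190 [ 0.647 -0.169  0.05 ] [242. 232.   0.] [ 650. -175.] [50. 65.] 35
side [297. 174.] 215 [ 0.52  -0.206  0.05 ] [233. 233. 234.] [ 522. -210.] [60. 55.] 52
side [168. 185.] 382 [0.862 0.057 0.056] [233. 234. 234.] [869.  48.] [ 92. 120.] 0
side [328. 197.] 253 [ 0.387 -0.155  0.05 ] [  1. 208. 206.] [ 390. -159.] [52. 62.] 42
side [292. 276.] 477 [0.361 0.153 0.041] [253. 253. 252.] [361. 154.] [112.  76.] 75
side [453. 315.] 351 [-0.015  0.07   0.049] [73. 61. 52.] [-21.  72.] [135.  47.] 11
top [256.  97.] 1645 [ 0.867 -0.021  0.055] [240. 239. 240.] [868. -20.] [ 94. 248.] 0
top [435. 173.] 284 [ 0.645 -0.564  0.049] [55. 57. 57.] [ 649. -563.] [245.   8.] 8
top [306. 168.] 331 [ 0.648 -0.176  0.049] [242. 241.  67.] [ 649. -175.] [50. 59.] 35
top [346. 177.] 333 [ 0.624 -0.297  0.049] [179. 100. 215.] [ 625. -297.] [50. 60.] 21
top [384. 195.] 346 [ 0.573 -0.407  0.049] [240. 239. 241.] [ 574. -408.] [59. 51.] 66
top [318. 210.] 345 [ 0.521 -0.211  0.049] [244. 243. 244.] [ 523. -212.] [57. 51.] 53
top [301. 256.] 370 [ 0.389 -0.159  0.049] [ 77. 229. 225.] [ 389. -160.] [50. 58.] 42
```

View pics/side_probe.png

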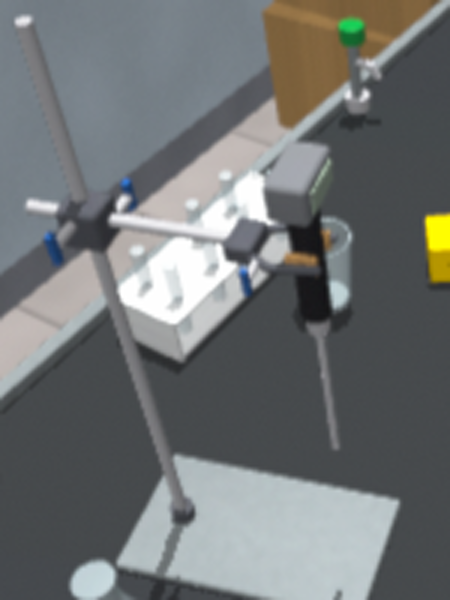

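View pics/top_probe.png

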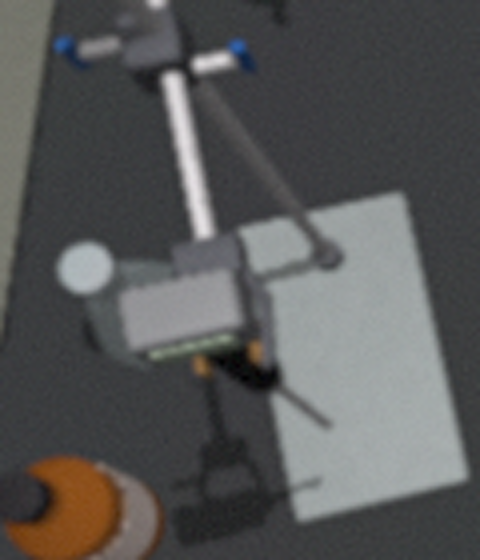

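View pics/side_bl.png

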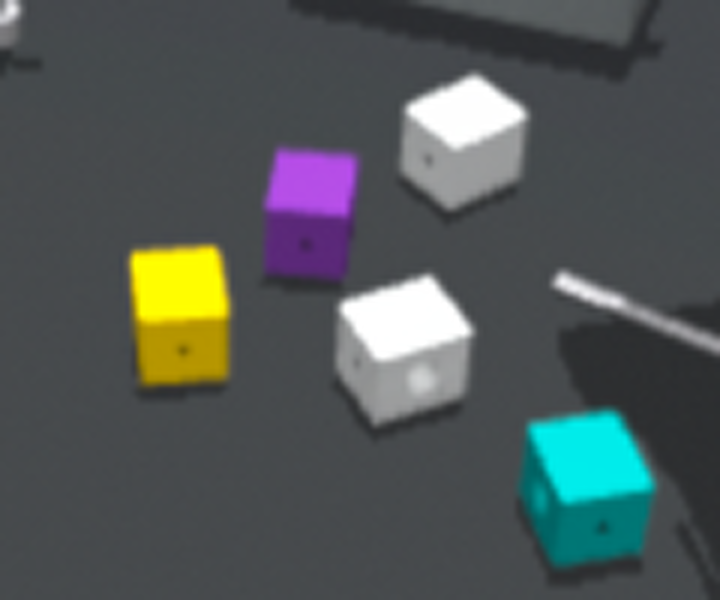

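View pics/top_bl.png

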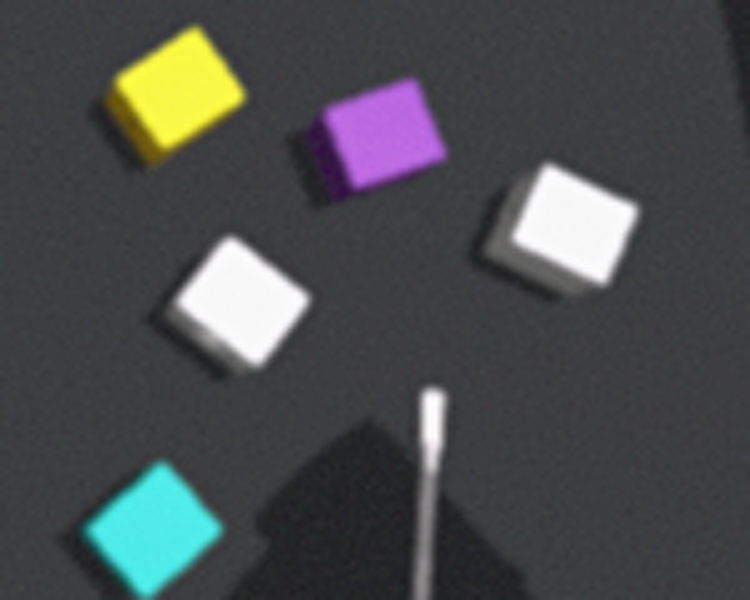

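The crops show a bright round spot on the near block's camera-facing long side, at about (422,380) in side_bl. That's probably the well, on the block's +y side. The probe tip is at about (222.3,239.3) in side and (162.5,196.8) in top.

Run:
```python
from h import *
s=load("side");t=load("top")
def tri(a,b):
    o1,d1=rays(s,[a]);o2,d2=rays(t,[b]); d1=(d1@s["E"][:3,:3].T)[0];d2=(d2@t["E"][:3,:3].T)[0]
    A=np.c_[d1,-d2]; x=np.linalg.lstsq(A,o2-o1,rcond=None)[0]; p1=o1+x[0]*d1;p2=o2+x[1]*d2
    return (p1+p2)/2,np.linalg.norm(p1-p2)
print("tip",tri((222.3,239.0),(162.5,196.7)))
print("base", tri((110+182/3,90+512/3),(80+327/4,90+255/4)))
# plate corners on z=.01, top
print(onplane(t,[(80+403/4,90+193/4),(80+468/4,90+478/4),(80+298/4,90+522/4)],.01).round(3))
print("housing bottom",tri((110+318/3,90+325/3),(80+275/4,90+383/4)))
for n,c in(("side",s),("top",t)):
    P=cloud(c); m=(P[...,2]>0.3)&(P[...,2]<0.6)&(P[...,1]>0.1)&(c["z"]>0)&(P[...,0]>.35)
    print(n,m.sum()); 
    for z0 in np.arange(.3,.6,.03):
        q=P[m&(P[...,2]>=z0)&(P[...,2]<z0+.03)]
        if len(q): print(z0.round(2),len(q),q.min(0).round(3),q.max(0).round(3))
```

```text
tip (array([0.52752293, 0.21546242, 0.16099906]), np.float64(0.0008091715139136791))
base (array([0.68666572, 0.26249577, 0.01428605]), np.float64(0.0014935812765727806))
[[0.739 0.209 0.01 ]
 [0.518 0.146 0.01 ]
 [0.481 0.269 0.01 ]]
housing bottom (array([0.52812867, 0.21425718, 0.30127219]), np.float64(0.004706593913804438))
side 2369
0.3 130 [0.518 0.211 0.3  ] [0.692 0.269 0.33 ]
0.33 153 [0.517 0.209 0.33 ] [0.691 0.268 0.36 ]
0.36 990 [0.51  0.195 0.36 ] [0.731 0.309 0.39 ]
0.39 268 [0.518 0.209 0.39 ] [0.696 0.308 0.42 ]
0.42 579 [0.508 0.191 0.42 ] [0.692 0.268 0.45 ]
0.45 88 [0.522 0.199 0.45 ] [0.693 0.269 0.48 ]
0.48 91 [0.681 0.258 0.48 ] [0.693 0.268 0.51 ]
0.51 70 [0.681 0.258 0.51 ] [0.693 0.269 0.529]
top 2143
0.3 62 [0.518 0.207 0.301] [0.689 0.266 0.33 ]
0.33 45 [0.518 0.207 0.33 ] [0.687 0.262 0.36 ]
0.36 931 [0.51  0.195 0.36 ] [0.733 0.306 0.39 ]
0.39 201 [0.518 0.208 0.39 ] [0.699 0.307 0.418]
0.42 687 [0.508 0.189 0.42 ] [0.692 0.268 0.45 ]
0.45 65 [0.534 0.234 0.45 ] [0.69  0.267 0.479]
0.48 77 [0.682 0.257 0.48 ] [0.691 0.266 0.51 ]
0.51 75 [0.681 0.257 0.511] [0.692 0.267 0.528]
```

The tip is at (0.5275, 0.2155, 0.161), about 160 mm up as stated. The rod and plate agree with the given sizes. The near block's centre is (0.522, -0.211), top at z 0.05, x axis at about 53° yaw. I'll move above it with the jaws across its ends.

step_arm:
  commands:
    - [[-37.35, 25.3, 0], 0]
    - [[-37.35, 25.3, 0], 0]
    - [[-37.35, 25.3, 0], 0]
    - [[-37.35, 25.3, 0], 0]
    - [[-37.35, 25.3, 0], 0]
    - [[-37.35, 25.3, 0], 0]
    - [[-37.35, 25.3, 0], 0]
    - [[-37.35, 25.3, 0], 0]
    - [[-37.35, 25.3, 0], 0]
    - [[-37.35, 25.3, 0], 0]
    - [[0, 0, 0], 9]
    - [[0, 0, 0], 9]
    - [[0, 0, 0], 9]
    - [[0, 0, 0], 9]
    - [[0, 0, 0], 9]
    - [[0, 0, 0], 9]
    - [[0, 0, 0], 9]
  gripper: 0

```text
time_s: 2.28
tcp_pos: [0.5222, -0.2113, 0.2263]
eef_rot: [-180.0, -0.0, 143.2]
contact_force: [0.3, -0.0, -0.7]
gripper_width: 0.088
```

Run:
```python
from h import *
s=r.get_state(); print(s)
c=cap("wrist"); cv2.imwrite("pics/w1.png",cv2.cvtColor(c["img"],cv2.COLOR_RGB2BGR))
```

```text
{'time_s': 2.275, 'joints': array([-2.12859940e+00,  1.01010010e+01, -1.36465095e+01, -8.52203425e-03,
       -6.62806216e+01, -1.24705633e+02]), 'qd': array([-1.33127345e-02, -6.52200095e-02,  6.05354083e-02,  1.09148607e-02,
        6.41276630e-02, -7.14781255e+01]), 'joint_torque': array([ 4.33272493e-03, -4.28905249e+01,  2.84509689e+01,  6.72433600e+00,
       -8.44812160e-02,  2.07652308e+00]), 'tcp_pos': array([ 0.52217288, -0.21128913,  0.22631328]), 'eef_rot': array([-1.79990395e+02, -2.75685290e-02,  1.43162335e+02]), 'contact_force': array([ 0.28620943, -0.00721563, -0.72032274]), 'moment': array([-0.04840547,  0.05128258, -0.01895398]), 'gripper_width': 0.08795433184751769}
```

View pics/w1.png

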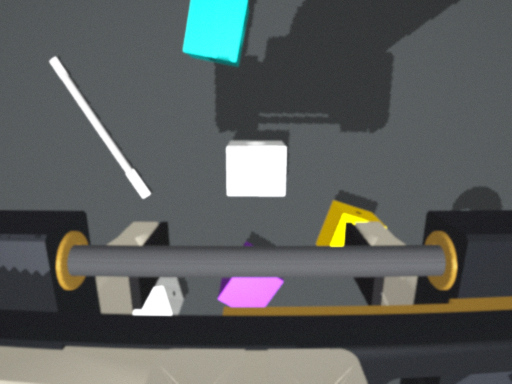

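The wrist view shows the near block squared up between the jaws, its top at (256,168). I'll descend and grip it at its middle.

step_arm:
  commands:
    - [[0, 0, 45], 0]
    - [[0, 0, 45], 0]
    - [[0, 0, 45], 0]
    - [[0, 0, 40], 0]
    - [[0, 0, 25], 0]
    - [[0, 0, 12], 0]
    - [[0, 0, 6.5], 0]
    - [[0, 0, 0], 0]
  gripper: 0

```text
time_s: 3.32
tcp_pos: [0.5227, -0.2114, 0.0084]
eef_rot: [180.0, 0.0, 143.5]
contact_force: [-0.1, 0.1, 0.1]
gripper_width: 0.0876
```

step_arm:
  commands:
    - [[0, 0, 0], 0]
    - [[0, 0, 0], 0]
    - [[0, 0, 0], 0]
    - [[0, 0, 0], 0]
    - [[0, 0, 0], 0]
    - [[0, 0, 0], 0]
  gripper: 1
  grip_force: 35

```text
time_s: 4.08
tcp_pos: [0.5225, -0.2114, 0.0084]
eef_rot: [180.0, 0.0, 143.5]
contact_force: [-1.9, 0.6, 5.4]
gripper_width: 0.0576
```

step_arm:
  commands:
    - [[0, 0, -15], 0]
    - [[0, 0, -40], 0]
    - [[0, 0, -50], 0]
    - [[0, 0, -50], 0]
    - [[0, 0, -50], 0]
    - [[0, 0, -50], 0]
    - [[0, 0, -40], 0]

```text
time_s: 4.95
tcp_pos: [0.5219, -0.2113, 0.3058]
eef_rot: [179.9, 0.1, 143.5]
contact_force: [0.7, -0.2, -3.5]
gripper_width: 0.0578
```

Run:
```python
from h import *
s=r.get_state(); print(s)
c=cap("side"); p=proj(load("side"),[s["tcp_pos"]])[0]; print(p)
x,y=int(p[0]),int(p[1])
cv2.imwrite("pics/s2.png",cv2.resize(cv2.cvtColor(c["img"][max(0,y-80):y+60,x-100:x+100],cv2.COLOR_RGB2BGR),None,fx=4,fy=4,interpolation=cv2.INTER_CUBIC))
```

```text
{'time_s': 4.95, 'joints': array([-2.13162302e+00,  7.52770704e+00, -6.37037404e+00, -1.46112678e-02,
       -7.60214523e+01, -1.24407281e+02]), 'qd': array([ 1.19180976e-01, -8.01505254e+00,  2.99555747e+01, -4.66805623e-01,
       -3.88798051e+01,  3.05913838e-02]), 'joint_torque': array([-2.22870265e-01, -4.33274639e+01,  3.00152385e+01,  7.81035215e+00,
        7.69677870e-01,  2.26547634e-06]), 'tcp_pos': array([ 0.52186317, -0.21126347,  0.30577244]), 'eef_rot': array([1.79942829e+02, 5.83731928e-02, 1.43457547e+02]), 'contact_force': array([ 0.65110885, -0.16010693, -3.51655997]), 'moment': array([-0.09785202, -0.15417939, -0.03999471]), 'gripper_width': 0.05779988363982917}
[302.49794711 106.98717229]
```

View pics/s2.png

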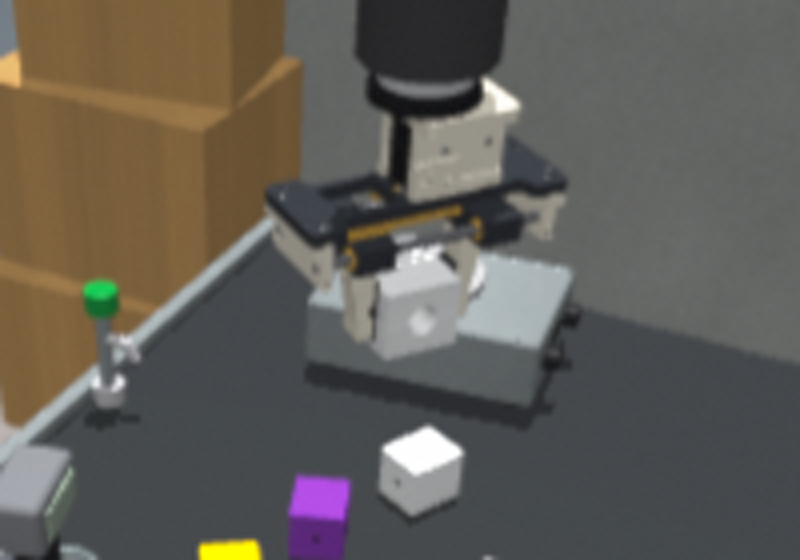

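The block is held (57.8 mm opening). The round, left-shaded disc near (425,320) on the face toward tool +x looks like the well. The moves can't command a tilt directly. I'll go to open space on the right and see how the arm behaves at its reach limit.

step_arm:
  commands:
    - [[15.3, -41.5, 0], 0]
    - [[15.3, -41.5, 0], 0]
    - [[15.3, -41.5, 0], 0]
    - [[15.3, -41.5, 0], 0]
    - [[15.3, -41.5, 0], 0]
    - [[15.3, -41.5, 0], 0]
    - [[15.3, -41.5, 0], 0]
    - [[15.3, -41.5, 0], 0]
    - [[15.3, -41.5, 0], 0]
    - [[15.3, -41.5, 0], 0]
    - [[15.3, -41.5, 0], 0]
    - [[15.3, -41.5, 0], 0]
    - [[15.3, -41.5, 0], 0]
    - [[15.3, -41.5, 0], 0]

```text
time_s: 6.75
tcp_pos: [0.003, -0.5506, 0.3031]
eef_rot: [180.0, -0.0, 143.5]
contact_force: [-0.2, -0.2, -2.1]
gripper_width: 0.0579
```

Run:
```python
from h import *
s=r.get_state(); print(s["joints"].round(2),s["tcp_pos"].round(3),s["eef_rot"].round(1),s["contact_force"].round(1))
```

```text
[-6.933e+01  6.430e+00 -7.980e+00 -3.000e-02 -7.561e+01 -5.721e+01] [ 0.003 -0.551  0.303] [180.   -0.  143.5] [-0.2 -0.2 -2.1]
```

step_arm:
  commands:
    - [[33.6, 21.7, 0], 0]
    - [[33.6, 21.7, 0], 0]
    - [[33.6, 21.7, 0], 0]
    - [[33.6, 21.7, 0], 0]
    - [[33.6, 21.7, 0], 0]
    - [[33.6, 21.7, 0], 0]

```text
time_s: 7.5
tcp_pos: [-0.0807, -0.3241, 0.3029]
eef_rot: [180.0, 0.0, 143.5]
contact_force: [0.2, 0.5, -2.7]
gripper_width: 0.0581
```

Run:
```python
from h import *
s=r.get_state(); print(s["joints"].round(2),s["tcp_pos"].round(3),s["eef_rot"].round(1),s["contact_force"].round(1))
```

```text
[-6.896e+01 -1.750e+01 -2.889e+01 -3.000e-02 -7.862e+01 -5.758e+01] [-0.081 -0.324  0.303] [180.    0.  143.5] [ 0.2  0.5 -2.7]
```

step_arm:
  commands:
    - [[33.6, 21.7, 0], 0]
    - [[33.6, 21.7, 0], 0]
    - [[33.6, 21.7, 0], 0]

```text
time_s: 7.88
tcp_pos: [-0.1229, -0.2117, 0.3028]
eef_rot: [180.0, 0.0, 143.5]
contact_force: [0.1, 0.0, -2.7]
gripper_width: 0.0577
```

```bash
cat > st.py <<'E'
from h import *
s=r.get_state(); print(s["time_s"],s["joints"].round(2),s["tcp_pos"].round(3),s["eef_rot"].round(1),s["contact_force"].round(1),s["gripper_width"].round(4)); print(toolT()[:3,:3].round(3))
E
python3 st.py
```

```text
Traceback (most recent call last):
  File "st.py", line 2, in <module>
    s=r.get_state(); print(s["time_s"],s["joints"].round(2),s["tcp_pos"].round(3),s["eef_rot"].round(1),s["contact_force"].round(1),s["gripper_width"].round(4)); print(toolT()[:3,:3].round(3))
                                                                                                                                    ^^^^^^^^^^^^^^^^^^^^^^^^
AttributeError: 'float' object has no attribute 'round'
```

```bash
sed -i 's/,s\["gripper_width"\].round(4)//' st.py; python3 st.py
python3 - <<'E'
from h import *
c=cap("side"); cv2.imwrite("pics/s3.png",cv2.cvtColor(c["img"],cv2.COLOR_RGB2BGR))
c=cap("top"); cv2.imwrite("pics/t3.png",cv2.cvtColor(c["img"],cv2.COLOR_RGB2BGR))
E
```

```text
7.875 [-6.862e+01 -3.102e+01 -3.516e+01 -3.000e-02 -8.586e+01 -5.792e+01] [-0.123 -0.212  0.303] [180.    0.  143.5] [ 0.1  0.  -2.7]
[[-0.803  0.595  0.   ]
 [ 0.595  0.803  0.   ]
 [-0.     0.    -1.   ]]
```

View pics/s3.png

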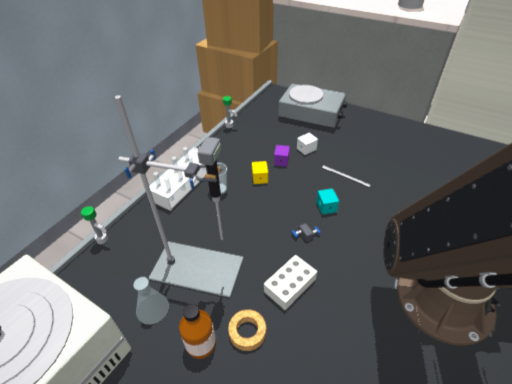

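View pics/t3.png

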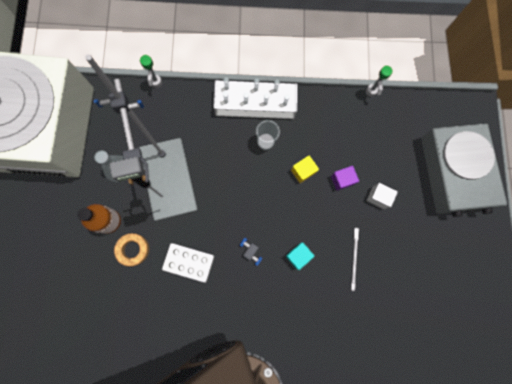

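Run:
```python
from h import *
d=np.array([[.6745,.2256,20.59,.63],[.5633,.2263,10.1,-13.65],[.5630,.3058,7.53,-6.37],[.5506,.3031,6.43,-7.98],[.3340,.3029,-17.5,-28.89],[.2448,.3028,-31.02,-35.16]])
rho=np.sqrt(d[:,0]**2-.1917**2); j2,j3=np.radians(d[:,2:]).T; f=j2-j3
A=[];b=[]
for i in range(6):
    A.append([1,0,np.sin(j2[i]),np.cos(f[i]),np.sin(f[i])]);b.append(rho[i])
    A.append([0,1,np.cos(j2[i]),-np.sin(f[i]),np.cos(f[i])]);b.append(d[i,1])
x,res,_,_=np.linalg.lstsq(np.array(A),np.array(b),rcond=None); print("a0,h-T,L1,L2,b",x.round(4),(np.array(A)@x-b).round(4))
# bystanders in top/side view
t=load("top");P=cloud(t);hsv=cv2.cvtColor(t["img"],cv2.COLOR_RGB2HSV)
for nm,uv,z in(("beaker",(268,135),.05),("reag",(100,218),.1),("cork",(131,250),.028),("rack",(188,263),.04),("boss",(251,251),.03),("flask",(103,160),.12)):
    print(nm,onplane(t,[uv],z).round(3),depthpt(t,[uv]).round(3))
s=load("side")
for nm,uv in(("reag",(197,333)),("reagcap",(192,313)),("flask",(150,303)),("flasktop",(142,284)),("cork",(247,330)),("hotpl",(40,310))): print(nm,depthpt(s,[uv]).round(3))
```

```text
a0,h-T,L1,L2,b [-1.000e-04 -1.782e-01  6.017e-01  4.639e-01 -1.200e-03] [ 0.0004  0.     -0.0001 -0.     -0.0006 -0.0001  0.0001  0.     -0.
  0.      0.0002  0.    ]
beaker [[ 0.746 -0.06   0.05 ]] [[ 0.763 -0.063  0.003]]
reag [[0.475 0.39  0.1  ]] [[0.472 0.381 0.123]]
cork [[0.394 0.323 0.028]] [[ 0.394  0.332 -0.   ]]
rack [[0.361 0.159 0.04 ]] [[0.361 0.159 0.039]]
boss [[ 0.398 -0.018  0.03 ]] [[ 0.398 -0.018  0.026]]
flask [[0.63  0.391 0.12 ]] [[0.628 0.388 0.127]]
reag [[0.457 0.421 0.116]]
reagcap [[0.473 0.407 0.165]]
flask [[0.618 0.405 0.069]]
flasktop [[0.635 0.394 0.125]]
cork [[ 0.4    0.32  -0.001]]
hotpl [[0.73  0.561 0.191]]
```

The arm reaches inward without tilting. I've fitted its planar links (0.602 m and 0.464 m), and a hard limit exists at the top of its reach. I'll carry the block high and round to the left side, then push against that limit.

step_arm:
  commands:
    - [[-32.1, -5.8, -29.7], 0]
    - [[-32.1, -5.8, -29.7], 0]
    - [[-32.1, -5.8, -29.7], 0]
    - [[-32.1, -5.8, -29.7], 0]
    - [[-32.1, -5.8, -29.7], 0]
    - [[-32.1, -5.8, -29.7], 0]
    - [[-32.1, -5.8, -29.7], 0]
    - [[-32.1, -5.8, -29.7], 0]
    - [[-32.1, -5.8, -29.7], 0]
    - [[-32.1, -5.8, -29.7], 0]

```text
time_s: 9.22
tcp_pos: [0.1017, -0.4518, 0.6009]
eef_rot: [180.0, -0.0, 143.5]
contact_force: [0.4, -0.9, -3.1]
gripper_width: 0.0582
```

step_arm:
  commands:
    - [[-5.6, 45.6, 0], 0]
    - [[-5.6, 45.6, 0], 0]
    - [[-5.6, 45.6, 0], 0]
    - [[-5.6, 45.6, 0], 0]
    - [[-5.6, 45.6, 0], 0]
    - [[-5.6, 45.6, 0], 0]
    - [[-5.6, 45.6, 0], 0]
    - [[-5.6, 45.6, 0], 0]
    - [[-5.6, 45.6, 0], 0]
    - [[-5.6, 45.6, 0], 0]
    - [[-5.6, 45.6, 0], 0]
    - [[-5.6, 45.6, 0], 0]

```text
time_s: 10.72
tcp_pos: [0.4814, -0.0504, 0.6]
eef_rot: [180.0, -0.0, 143.5]
contact_force: [0.6, -1.1, -2.6]
gripper_width: 0.0576
```

step_arm:
  commands:
    - [[44.8, 17.3, 0], 0]
    - [[44.8, 17.3, 0], 0]
    - [[44.8, 17.3, 0], 0]
    - [[44.8, 17.3, 0], 0]
    - [[44.8, 17.3, 0], 0]
    - [[44.8, 17.3, 0], 0]
    - [[44.8, 17.3, 0], 0]
    - [[44.8, 17.3, 0], 0]
    - [[44.8, 17.3, 0], 0]
    - [[44.8, 17.3, 0], 0]
    - [[44.8, 17.3, 0], 0]
    - [[44.8, 17.3, 0], 0]
    - [[44.8, 17.3, 0], 0]

```text
time_s: 12.35
tcp_pos: [0.3236, 0.2865, 0.6046]
eef_rot: [177.3, -7.9, 160.3]
contact_force: [0.5, -0.1, -3.5]
gripper_width: 0.0577
```

```bash
python3 st.py
```

```text
12.35 [  59.75   -2.51   23.87   -9.09 -114.87 -173.6 ] [0.324 0.286 0.605] [177.3  -7.9 160.3] [ 0.5 -0.1 -3.5]
[[-0.932  0.343 -0.113]
 [ 0.334  0.938  0.091]
 [ 0.137  0.047 -0.989]]
```

The j6 limit (−173.6°) stopped the move and the tool tilted by about 8°, so running into limits does tilt it. I'll now identify the full kinematics, including j4's sense and where the sideways offset sits.

```bash
cat > fk.py <<'E'
from h import *
def Rr(ax,a): return R.from_euler(ax,a,degrees=True).as_matrix()
def fk(q,s=1,T=.36,hT=-.178,d1=-.1917,d2=0.):
    j1,j2,j3,j4,j5,j6=q; h=hT+T
    A=Rr('z',j1); F=A@Rr('y',j2-j3); W=F@Rr('x',s*j4); Q=W@Rr('y',-j5)
    p=A@np.array([0,d1,h])+A@Rr('y',j2)@[0,0,.6017]+F@[.4639,0,-.0012]+W@np.array([0,d2,0])+Q@[T,0,0]
    # tool z = Q x ; tool frame: at j6=0 ...
    # tool-down: yaw=j1+j6-90 => M with Q(down)=Rz(j1)Ry(90)
    M=Rr('y',90).T@Rr('z',-90)@Rr('x',180)
    Rt=Q@M@Rr('z',-j6)
    return p,Rt
E
python3 - <<'E'
from fk import *
q=[59.75,-2.51,23.87,-9.09,-114.87,-173.6]; Rm=R.from_euler('xyz',[177.3,-7.9,160.3],degrees=True).as_matrix()
for s in(1,-1):
  for T in(.3,.34,.38,.42):
   for d1 in(-.1917,0):
    p,Rt=fk(q,s,T,d1=d1,d2=-.1917-d1); print(s,T,d1,p.round(4),np.degrees(R.from_matrix(Rt.T@Rm).magnitude()).round(2))
print(fk([-47.03,20.59,.635,0,-70.14,-16.5])[0])
E
```

```text
1 0.3 -0.1917 [0.4023 0.224  0.6313] 18.2
1 0.3 0 [0.3935 0.2136 0.6585] 18.2
1 0.34 -0.1917 [0.4077 0.2218 0.6318] 18.2
1 0.34 0 [0.3988 0.2114 0.6589] 18.2
1 0.38 -0.1917 [0.4131 0.2197 0.6322] 18.2
1 0.38 0 [0.4042 0.2093 0.6593] 18.2
1 0.42 -0.1917 [0.4185 0.2175 0.6326] 18.2
1 0.42 0 [0.4096 0.2071 0.6597] 18.2
-1 0.3 -0.1917 [0.328  0.2673 0.6313] 0.03
-1 0.3 0 [0.3327 0.2801 0.6042] 0.03
-1 0.34 -0.1917 [0.3235 0.2709 0.6318] 0.03
-1 0.34 0 [0.3282 0.2838 0.6046] 0.03
-1 0.38 -0.1917 [0.319  0.2746 0.6322] 0.03
-1 0.38 0 [0.3237 0.2874 0.605 ] 0.03
-1 0.42 -0.1917 [0.3145 0.2782 0.6326] 0.03
-1 0.42 0 [0.3192 0.291  0.6055] 0.03
[ 0.30049506 -0.60382364  0.22581578]
```

```bash
cat >> fk.py <<'E'
from scipy.optimize import least_squares
LO=np.array([-176.03,-82.01,-58.28,-173.87,-174.79,-173.66]);HI=np.array([176.03,121.73,71.71,95.51,-.11,173.66])
P0=dict(s=-1,T=.377,hT=-.178,d1=0,d2=-.1917)
def F(q): return fk(q,**P0)
def ik(p,Rt,q0,w=.3):
    def res(q):
        pp,RR=F(q); return np.r_[(pp-p)*10,R.from_matrix(RR.T@Rt).as_rotvec()*w*10]
    o=least_squares(res,np.clip(q0,LO+.01,HI-.01),bounds=(LO,HI),x_scale=30.); return o.x,np.abs(o.fun).max()
def tool(az,up,el=0):
    z=np.array([np.cos(np.radians(az))*np.cos(np.radians(el)),np.sin(np.radians(az))*np.cos(np.radians(el)),np.sin(np.radians(el))])
    x=np.array([0,0,1.])*up; x=x-z*(x@z); x/=np.linalg.norm(x); return np.c_[x,np.cross(z,x),z]
E
python3 - <<'E'
from fk import *
tip=np.array([.5275,.2155,.161])
for az in range(-30,151,15):
  for up in(1,-1):
    Rt=tool(az,up); best=[]
    p=tip+[0,0,.011]+Rt[:,2]*.0188
    for q0 in ([20,40,0,-90,-90,0],[20,40,0,90,-90,0],[40,40,0,-150,-50,0],[0,60,-30,-60,-100,90],[20,40,0,-90,-90,-120],[20,40,0,-90,-90,120]):
        q,e=ik(p,Rt,np.array(q0,float))
        if e<1e-3 and not any(np.allclose(q,b,atol=1) for b in best): best.append(q)
    for q in best: print(az,up,q.round(1))
E
```

```text
30 1 [ -21.9   52.2  -55.3 -126.8 -100.7  -76. ]
30 -1 [ -21.9   52.2  -55.3 -126.8 -100.7  104. ]
45 1 [ -22.9   41.1  -42.8 -112.   -87.7  -95.7]
45 -1 [ -22.9   41.1  -42.8 -112.   -87.7   84.3]
60 1 [ -20.1   38.   -30.9  -99.2  -86.4 -110.8]
60 -1 [-20.1  38.  -30.9 -99.2 -86.4  69.2]
75 1 [ -16.3   38.7  -19.8  -88.9  -90.7 -121.4]
75 -1 [-16.3  38.7 -19.8 -88.9 -90.7  58.6]
90 1 [ -11.9   41.3   -9.2  -80.8  -97.5 -128.9]
90 -1 [-11.9  41.3  -9.2 -80.8 -97.5  51.1]
105 1 [  -7.2   44.7    1.2  -74.3 -105.9 -134.2]
105 -1 [  -7.2   44.7    1.2  -74.3 -105.9   45.8]
120 1 [  -2.1   48.6   11.1  -69.1 -115.  -137.9]
120 -1 [  -2.1   48.6   11.1  -69.1 -115.    42.1]
135 1 [   3.3   52.4   20.4  -64.7 -124.4 -140. ]
135 -1 [   3.3   52.4   20.4  -64.7 -124.4   40. ]
150 1 [   9.    56.1   28.5  -60.3 -133.6 -140.4]
150 -1 [   9.    56.1   28.5  -60.3 -133.6   39.6]
```

```bash
cat >> fk.py <<'E'
def row(q,d,tw,w):
    p,RR=F(q); return ik(p+RR@(np.array(d)/1000),RR@Rr('z',tw),q,w)[0]
def rows(q,L,w=.3,v=0):
    for i,(d,tw) in enumerate(L):
        q=row(q,d,tw,w)
        if v: show(q,i)
    return q
def show(q,i=''):
    p,RR=F(q); z=RR[:,2]; print(i,np.round(q,1),p.round(3),"zaz %.0f el %.0f  xup %.2f yup %.2f"%(np.degrees(np.arctan2(z[1],z[0])),np.degrees(np.arcsin(z[2])),RR[2,0],RR[2,1]))
E
python3 - <<'E'
from fk import *
Rt=R.from_euler('xyz',[180,0,143.5],degrees=True).as_matrix()
q0,e=ik(np.array([.4814,-.0504,.6]),Rt,np.array([17,0,20,0,-110,-144.])); print(e)
print("actual: 59.75,-2.51,23.87,-9.09,-114.87,-173.6  .324 .2865 .605")
for w in(.03,.1,.2,.3,.5,1,3): 
    q=rows(q0,[([44.8,17.3,0],0)]*13,w); print(w,end=' ');show(q)
E
```

```text
2.9309887850104133e-13
actual: 59.75,-2.51,23.87,-9.09,-114.87,-173.6  .324 .2865 .605
0.03  [  76.3  -11.7   30.2  -33.7 -116.8 -173.7] [0.057 0.351 0.696] zaz 148 el -59  xup 0.38 yup 0.36
0.1  [  75.5  -11.    29.6  -31.6 -117.  -173.7] [0.078 0.351 0.686] zaz 148 el -61  xup 0.36 yup 0.33
0.2  [  72.9   -9.1   28.   -26.2 -117.2 -173.7] [0.132 0.347 0.66 ] zaz 146 el -66  xup 0.33 yup 0.25
0.3  [  69.1   -6.9   26.4  -20.5 -116.9 -173.7] [0.195 0.336 0.637] zaz 145 el -71  xup 0.28 yup 0.17
0.5  [  62.    -3.6   24.4  -12.3 -115.5 -173.7] [0.291 0.303 0.61 ] zaz 142 el -79  xup 0.18 yup 0.07
1  [  53.    -0.2   23.8   -4.4 -113.6 -173.7] [0.39  0.245 0.598] zaz 139 el -86  xup 0.07 yup 0.01
3  [  48.     1.7   24.3   -0.6 -112.7 -173.7] [0.439 0.206 0.599] zaz 137 el -89  xup 0.01 yup 0.00
```

Run:
```python
from fk import *
Rt=R.from_euler('xyz',[180,0,143.5],degrees=True).as_matrix()
q0,e=ik(np.array([.4814,-.0504,.6]),Rt,np.array([17,0,20,0,-110,-144.]))
for w in(.54,.57,.6): print(w,end=' ');show(rows(q0,[([44.8,17.3,0],0)]*13,w))
q=np.array([59.75,-2.51,23.87,-9.09,-114.87,-173.6])
print("twist+"); rows(q,[([0,0,0],10)]*20,.56,1)
```

```text
0.54  [  60.8   -3.1   24.2  -11.2 -115.3 -173.7] [0.305 0.296 0.608] zaz 142 el -80  xup 0.17 yup 0.06
0.57  [  60.    -2.8   24.1  -10.4 -115.1 -173.7] [0.315 0.291 0.606] zaz 141 el -80  xup 0.16 yup 0.06
0.6  [  59.3   -2.5   24.    -9.7 -114.9 -173.7] [0.323 0.287 0.605] zaz 141 el -81  xup 0.15 yup 0.05
twist+
0 [  52.5   -1.1   24.6  -10.8 -114.9 -173.7] [0.358 0.261 0.596] zaz 141 el -80  xup 0.17 yup 0.04
1 [  45.5    0.2   24.9  -12.3 -114.8 -173.7] [0.388 0.231 0.586] zaz 139 el -79  xup 0.19 yup 0.03
2 [  38.7    1.4   24.8  -13.6 -114.6 -173.7] [0.415 0.197 0.574] zaz 137 el -78  xup 0.22 yup 0.01
3 [  32.2    2.5   24.4  -14.8 -114.2 -173.7] [0.438 0.16  0.561] zaz 134 el -76  xup 0.24 yup -0.00
4 [  26.     3.4   23.7  -15.8 -113.7 -173.7] [0.456 0.121 0.546] zaz 132 el -75  xup 0.26 yup -0.02
5 [  19.9    4.4   22.9  -16.6 -113.1 -173.7] [0.469 0.08  0.531] zaz 129 el -74  xup 0.28 yup -0.03
6 [  14.     5.3   21.8  -17.3 -112.4 -173.7] [0.478 0.038 0.515] zaz 126 el -73  xup 0.29 yup -0.05
7 [   8.3    6.1   20.7  -18.  -111.7 -173.7] [ 0.483 -0.004  0.498] zaz 124 e
[... 579 characters left out ...]
8 -106.7 -173.7] [ 0.42  -0.246  0.388] zaz 107 el -65  xup 0.37 yup -0.22
14 [ -28.5   12.7   11.2  -19.9 -105.8 -173.7] [ 0.396 -0.28   0.369] zaz 104 el -64  xup 0.37 yup -0.24
15 [ -33.5   13.8    9.8  -19.9 -104.9 -173.7] [ 0.37  -0.312  0.35 ] zaz 101 el -63  xup 0.37 yup -0.27
16 [ -38.4   14.9    8.4  -19.8 -103.9 -173.7] [ 0.34  -0.341  0.331] zaz 98 el -62  xup 0.37 yup -0.30
17 [ -43.2   16.     7.   -19.7 -102.9 -173.7] [ 0.308 -0.367  0.311] zaz 95 el -61  xup 0.37 yup -0.32
18 [ -48.    17.2    5.6  -19.6 -101.9 -173.7] [ 0.274 -0.39   0.292] zaz 92 el -60  xup 0.37 yup -0.35
19 [ -52.8   18.4    4.3  -19.4 -100.9 -173.7] [ 0.238 -0.409  0.273] zaz 89 el -58  xup 0.37 yup -0.37
```

My solver model (weighting 0.6 m/rad) reproduces the observed limit behaviour to within 1–2 mm, so I can plan a tilt. I'll work out repeated rows that lean on limits and turn the tool level, in the free space above the front right.

```bash
cat > plan.py <<'E'
from fk import *
import sys,time
from multiprocessing import Pool
V=np.array([137*.7/8,137*.7/8,172*.7/8,15.7,15.7,15.7])
zt=tool(90,1)[:,2]
def cost(q,path):
    p,RR=F(q); z=RR[:,2]
    c=np.degrees(np.arccos(np.clip(z@zt,-1,1)))
    for a in path:
        p,_=F(a); 
        c+=200*max(0,.35-p[2])+200*max(0,p[1]-.0)+200*max(0,p[0]-.75)+200*max(0,.3-np.hypot(p[0],p[1]))+300*max(0,-.65-p[1])+100*max(0,.1-p[0])
    return c
def ev(a):
    q,d,tw,n=a; path=[]
    for i in range(n):
        qn=row(q,d,tw,.6)
        if np.any(np.abs(qn-q)>V*1.05): return 1e3,q,path,d,tw
        q=qn; path.append(q)
    return cost(q,path),q,path,d,tw
if __name__=="__main__":
    rng=np.random.default_rng(int(sys.argv[2]) if len(sys.argv)>2 else 0)
    q=np.array(eval(sys.argv[1]),float); show(q)
    beams=[(1e3,q,[])]
    with Pool() as P:
      for st in range(7):
        jobs=[];src=[]
        for bi,b in enumerate(beams):
            for k in range(40):
                d=rng.normal(size=3); d*=rng.choice([0,20,40,55])/np.linalg.norm(d); tw=rng.choice([-10,-5,0,5,10])
                jobs.append((b[1],d.round(),float(tw),8)); src.append(bi)
        out=P.map(ev,jobs,chunksize=4)
        o=sorted(range(len(out)),key=lambda i:out[i][0])[:6]
        beams=[(out[i][0],out[i][1],beams[src[i]][2]+[(out[i][3].tolist(),out[i][4])]) for i in o]
        print(st,[round(b[0],1) for b in beams],beams[0][2][-1]); show(beams[0][1])
        if beams[0][0]<8: break
E
nproc; time timeout 560 python3 plan.py "[59.75,-2.51,23.87,-9.09,-114.87,-173.6]"
```

```text
4
 [  59.8   -2.5   23.9   -9.1 -114.9 -173.6] [0.324 0.287 0.605] zaz 141 el -82  xup 0.14 yup 0.05
0 [np.float64(197.2), np.float64(264.9), np.float64(278.0), np.float64(280.7), np.float64(280.7), np.float64(280.7)] ([-19.0, -33.0, 11.0], 10.0)
 [  -6.6   -8.2    0.4  -11.7 -108.8 -173.7] [ 0.296 -0.15   0.46 ] zaz 127 el -75  xup 0.22 yup -0.15
1 [np.float64(63.7), np.float64(63.8), np.float64(65.2), np.float64(65.2), np.float64(65.2), np.float64(65.2)] ([39.0, 4.0, -8.0], 10.0)
 [ -54.9    1.9    8.   -17.2 -116.7 -173.7] [ 0.134 -0.337  0.454] zaz 89 el -64  xup 0.33 yup -0.30
2 [np.float64(59.1), np.float64(60.8), np.float64(60.8), np.float64(60.8), np.float64(60.8), np.float64(62.5)] ([48.0, 27.0, -2.0], 0.0)
 [ -25.6   13.    20.4  -29.2 -109.9 -173.7] [ 0.472 -0.22   0.428] zaz 91 el -59  xup 0.50 yup -0.12
3 [np.float64(55.1), np.float64(57.4), np.float64(58.9), np.float64(59.1), np.float64(59.1), np.float64(59.1)] ([35.0, -20.0, 0.0], 0.0)
 [ -22.7   -8.8    8.3  -36.5 -115.5 -173.7] [ 0.305 -0.075  0.51 ] zaz 88 el -55  xup 0.57 yup -0.00
4 [np.float64(49.7), np.float64(50.7), np.float64(50.8), np.float64(51.5), np.float64(51.9), np.float64(52.0)] ([33.0, 15.0, -17.0], 5.0)
 [ -45.9    1.6   18.7  -41.5 -125.8 -173.7] [ 0.289 -0.214  0.531] zaz 79 el -49  xup 0.65 yup -0.11
5 [np.float64(44.7), np.float64(47.3), np.float64(47.9), np.float64(47.9), np.float64(48.4), np.float64(48.4)] ([7.0, 18.0, -3.0], 5.0)
 [ -30.     9.8   11.6  -44.4 -106.3 -173.7] [ 0.467 -0.135  0.41 ] zaz 81 el -44  xup 0.71 yup -0.09
6 [np.float64(37.6), np.float64(40.5), np.float64(41.1), np.float64(44.7), np.float64(44.7), np.float64(44.7)] ([51.0, 10.0, -19.0], 5.0)
 [ -45.1   10.1   12.6  -53.8 -114.2 -173.7] [ 0.42  -0.189  0.447] zaz 73 el -34  xup 0.82 yup -0.11
real	1m8.411s
user	4m21.685s
sys	0m0.261s
```

```bash
sed -i 's/range(40)/range(70)/; s/range(7)/range(int(sys.argv[3]))/; s/\[-10,-5,0,5,10\]/[-10,-5,0,5,10,10,5]/; s/\[:6\]/[:5]/' plan.py
sed -i 's/^    c=np.degrees.*/    el=np.degrees(np.arcsin(z[2])); az=np.degrees(np.arctan2(z[1],z[0])); c=abs(el)+1.0*max(0,abs(az-80)-25)/' plan.py
sed -i 's/        if beams\[0\]\[0\]<8: break/        print(beams[0][2]) if (st%3==2 or beams[0][0]<8) else 0\n        if beams[0][0]<8: break/' plan.py
time timeout 570 python3 plan.py "[59.75,-2.51,23.87,-9.09,-114.87,-173.6]" 1 13
```

```text
[  59.8   -2.5   23.9   -9.1 -114.9 -173.6] [0.324 0.287 0.605] zaz 141 el -82  xup 0.14 yup 0.05
0 [np.float64(240.2), np.float64(257.4), np.float64(266.1), np.float64(289.2), np.float64(296.4)] ([-6.0, -19.0, 2.0], 10.0)
 [  -1.3   -2.    12.9  -14.8 -114.4 -173.7] [ 0.373 -0.106  0.51 ] zaz 125 el -73  xup 0.26 yup -0.12
1 [np.float64(62.2), np.float64(64.2), np.float64(65.0), np.float64(65.8), np.float64(67.1)] ([50.0, 6.0, 22.0], 10.0)
 [ -18.7    5.9    1.8  -27.2  -95.2 -173.7] [ 0.437 -0.146  0.345] zaz 90 el -61  xup 0.47 yup -0.10
2 [np.float64(48.6), np.float64(51.0), np.float64(55.6), np.float64(57.3), np.float64(57.9)] ([41.0, 3.0, -36.0], 10.0)
 [ -61.9   13.5   13.1  -31.9 -117.5 -173.7] [ 0.213 -0.371  0.396] zaz 73 el -49  xup 0.57 yup -0.34
[([1.0, 5.0, -19.0], 10.0), ([50.0, 6.0, 22.0], 10.0), ([41.0, 3.0, -36.0], 10.0)]
3 [np.float64(44.4), np.float64(45.5), np.float64(45.6), np.float64(45.9), np.float64(46.5)] ([19.0, -4.0, 3.0], 5.0)
 [ -50.     8.9    1.8  -39.8 -106.  -173.7] [ 0.323 -0.252  0.35 ] zaz 71 el -44  xup 0.67 yup -0.26
4 [np.float64(41.7), np.floa
[... 829 characters left out ...]
at64(13.8), np.float64(15.6), np.float64(15.9), np.float64(16.0)] ([34.0, -0.0, -21.0], 5.0)
 [ -76.9   17.3   -1.8  -63.1 -122.3 -173.7] [ 0.265 -0.27   0.389] zaz 53 el -11  xup 0.89 yup -0.41
8 [np.float64(1.9), np.float64(3.1), np.float64(4.8), np.float64(5.6), np.float64(6.3)] ([25.0, 17.0, 26.0], 5.0)
 [ -42.4   10.4  -14.1  -86.3  -95.5 -173.7] [ 0.546 -0.008  0.416] zaz 54 el -1  xup 0.95 yup -0.32
[([-15.0, -5.0, -13.0], 10.0), ([51.0, -17.0, 12.0], 10.0), ([27.0, 30.0, -3.0], 5.0), ([55.0, -4.0, 1.0], 5.0), ([36.0, 8.0, -15.0], 0.0), ([41.0, -6.0, 36.0], 0.0), ([34.0, 12.0, -18.0], 5.0), ([38.0, -14.0, 1.0], 0.0), ([25.0, 17.0, 26.0], 5.0)]
real	2m20.179s
user	9m1.743s
sys	0m0.257s
```

The plan is nine stages of 8 rows and ends with the tool level, pointing az ~54°. I'll check the path for clearance, then run it with checks along the way.

Run:
```python
from fk import *
L=[([-15.0, -5.0, -13.0], 10.0), ([51.0, -17.0, 12.0], 10.0), ([27.0, 30.0, -3.0], 5.0), ([55.0, -4.0, 1.0], 5.0), ([36.0, 8.0, -15.0], 0.0), ([41.0, -6.0, 36.0], 0.0), ([34.0, 12.0, -18.0], 5.0), ([38.0, -14.0, 1.0], 0.0), ([25.0, 17.0, 26.0], 5.0)]
q=np.array([59.75,-2.51,23.87,-9.09,-114.87,-173.6])
for d,tw in L:
    zs=[]
    for i in range(8):
        q=row(q,d,tw,.6); p,_=F(q); zs.append(p)
    zs=np.array(zs); print(d,tw,"min",zs.min(0).round(2),"max",zs.max(0).round(2)); show(q)
```

```text
[-15.0, -5.0, -13.0] 10.0 min [ 0.37 -0.11  0.59] max [0.51 0.25 0.61]
 [   1.9   11.    37.9  -11.7 -123.1 -173.7] [ 0.507 -0.107  0.595] zaz 126 el -78  xup 0.19 yup -0.08
[51.0, -17.0, 12.0] 10.0 min [ 0.2  -0.23  0.45] max [ 0.47 -0.13  0.57]
 [ -38.7   -6.7    1.7  -21.5 -112.6 -173.7] [ 0.205 -0.229  0.453] zaz 88 el -65  xup 0.38 yup -0.18
[27.0, 30.0, -3.0] 5.0 min [ 0.22 -0.39  0.36] max [ 0.29 -0.25  0.45]
 [ -52.5   14.6   12.9  -26.9 -107.4 -173.7] [ 0.292 -0.394  0.363] zaz 74 el -57  xup 0.48 yup -0.24
[55.0, -4.0, 1.0] 5.0 min [ 0.26 -0.38  0.35] max [ 0.29 -0.29  0.36]
 [ -59.9    6.5   -0.9  -38.6 -105.5 -173.7] [ 0.255 -0.287  0.348] zaz 61 el -45  xup 0.65 yup -0.26
[36.0, 8.0, -15.0] 0.0 min [ 0.26 -0.32  0.37] max [ 0.31 -0.29  0.49]
 [ -61.4    7.8   17.9  -47.9 -118.3 -173.7] [ 0.307 -0.318  0.485] zaz 58 el -42  xup 0.74 yup -0.08
[41.0, -6.0, 36.0] 0.0 min [ 0.32 -0.28  0.42] max [ 0.43 -0.02  0.48]
 [ -31.7   -9.3   -9.5  -56.5  -88.6 -173.7] [ 0.428 -0.019  0.423] zaz 57 el -33  xup 0.83 yup 0.10
[34.0, 12.0, -18.0] 5.0 min [ 0.4  -0.18  0.43] max [ 0.43 -0.04  0.45]
 [ -58.6    6.5   -1.3  -66.6 -109.5 -173.7] [ 0.4   -0.177  0.436] zaz 55 el -19  xup 0.93 yup -0.16
[38.0, -14.0, 1.0] 0.0 min [ 0.33 -0.16  0.45] max [ 0.39 -0.08  0.55]
 [ -66.1   -7.7   -3.8  -76.7 -120.8 -173.7] [ 0.332 -0.08   0.552] zaz 55 el -13  xup 0.97 yup 0.05
[25.0, 17.0, 26.0] 5.0 min [ 0.36 -0.07  0.42] max [ 0.55 -0.01  0.53]
 [ -42.4   10.4  -14.1  -86.3  -95.5 -173.7] [ 0.546 -0.008  0.416] zaz 54 el -1  xup 0.95 yup -0.32
```

step_arm:
  commands:
    - [[-15, -5, -13], 10]
    - [[-15, -5, -13], 10]
    - [[-15, -5, -13], 10]
    - [[-15, -5, -13], 10]
    - [[-15, -5, -13], 10]
    - [[-15, -5, -13], 10]
    - [[-15, -5, -13], 10]
    - [[-15, -5, -13], 10]

```text
time_s: 13.35
tcp_pos: [0.5094, -0.1101, 0.5981]
eef_rot: [-175.5, -10.1, 103.6]
contact_force: [1.4, 0.5, -2.3]
gripper_width: 0.0581
```

```bash
python3 st.py
```

```text
13.35 [   2.18   11.39   38.66  -10.76 -123.33 -173.6 ] [ 0.509 -0.11   0.598] [-175.5  -10.1  103.6] [ 1.4  0.5 -2.3]
[[-0.232  0.966 -0.118]
 [ 0.957  0.248  0.152]
 [ 0.176 -0.078 -0.981]]
```

The result matches the prediction to within 3 mm. Running stages 2–3.

step_arm:
  commands:
    - [[51, -17, 12], 10]
    - [[51, -17, 12], 10]
    - [[51, -17, 12], 10]
    - [[51, -17, 12], 10]
    - [[51, -17, 12], 10]
    - [[51, -17, 12], 10]
    - [[51, -17, 12], 10]
    - [[51, -17, 12], 10]
    - [[27, 30, -3], 5]
    - [[27, 30, -3], 5]
    - [[27, 30, -3], 5]
    - [[27, 30, -3], 5]
    - [[27, 30, -3], 5]
    - [[27, 30, -3], 5]
    - [[27, 30, -3], 5]
    - [[27, 30, -3], 5]

```text
time_s: 15.35
tcp_pos: [0.2997, -0.4062, 0.3766]
eef_rot: [-166.1, -26.6, 46.0]
contact_force: [-0.4, 0.6, -2.8]
gripper_width: 0.058
```

```bash
python3 st.py
python3 - <<'E'
from fk import *
q=r.get_state()["joints"]; show(q)
for d,tw in [([55.0, -4.0, 1.0], 5.0), ([36.0, 8.0, -15.0], 0.0), ([41.0, -6.0, 36.0], 0.0), ([34.0, 12.0, -18.0], 5.0), ([38.0, -14.0, 1.0], 0.0), ([25.0, 17.0, 26.0], 5.0)]:
    q=rows(q,[(d,tw)]*8,.6); show(q)
E
```

```text
15.35 [ -51.08   14.47   14.99  -24.91 -107.43 -173.6 ] [ 0.3   -0.406  0.377] [-166.1  -26.6   46. ] [-0.4  0.6 -2.8]
[[ 0.621  0.773  0.129]
 [ 0.643 -0.597  0.479]
 [ 0.448 -0.214 -0.868]]
 [ -51.1   14.5   15.   -24.9 -107.4 -173.6] [ 0.3   -0.407  0.377] zaz 75 el -60  xup 0.45 yup -0.21
 [ -58.8    5.5    0.7  -37.  -105.3 -173.7] [ 0.257 -0.297  0.361] zaz 61 el -48  xup 0.63 yup -0.22
 [ -60.1    6.4   19.4  -46.3 -118.3 -173.7] [ 0.307 -0.317  0.502] zaz 57 el -44  xup 0.71 yup -0.04
 [ -30.2  -10.7   -9.4  -54.1  -88.  -173.7] [ 0.42  -0.021  0.424] zaz 56 el -36  xup 0.80 yup 0.13
 [ -58.9    4.5   -0.3  -65.1 -110.2 -173.7] [ 0.388 -0.178  0.448] zaz 55 el -21  xup 0.92 yup -0.12
 [ -67.2  -10.    -2.7  -75.7 -122.3 -173.7] [ 0.314 -0.073  0.561] zaz 54 el -16  xup 0.96 yup 0.08
 [ -43.4    7.6  -14.5  -83.7  -95.6 -173.7] [ 0.523 -0.011  0.419] zaz 54 el -4  xup 0.96 yup -0.28
```

step_arm:
  commands:
    - [[55, -4, 1], 5]
    - [[55, -4, 1], 5]
    - [[55, -4, 1], 5]
    - [[55, -4, 1], 5]
    - [[55, -4, 1], 5]
    - [[55, -4, 1], 5]
    - [[55, -4, 1], 5]
    - [[55, -4, 1], 5]
    - [[36, 8, -15], 0]
    - [[36, 8, -15], 0]
    - [[36, 8, -15], 0]
    - [[36, 8, -15], 0]
    - [[36, 8, -15], 0]
    - [[36, 8, -15], 0]
    - [[36, 8, -15], 0]
    - [[36, 8, -15], 0]

```text
time_s: 17.35
tcp_pos: [0.3062, -0.3148, 0.5029]
eef_rot: [-176.6, -44.3, 53.0]
contact_force: [-0.4, -0.5, -3.1]
gripper_width: 0.0578
```

step_arm:
  commands:
    - [[41, -6, 36], 0]
    - [[41, -6, 36], 0]
    - [[41, -6, 36], 0]
    - [[41, -6, 36], 0]
    - [[41, -6, 36], 0]
    - [[41, -6, 36], 0]
    - [[41, -6, 36], 0]
    - [[41, -6, 36], 0]
    - [[34, 12, -18], 5]
    - [[34, 12, -18], 5]
    - [[34, 12, -18], 5]
    - [[34, 12, -18], 5]
    - [[34, 12, -18], 5]
    - [[34, 12, -18], 5]
    - [[34, 12, -18], 5]
    - [[34, 12, -18], 5]

```text
time_s: 19.35
tcp_pos: [0.382, -0.1776, 0.4472]
eef_rot: [-163.9, -65.4, 38.3]
contact_force: [0.1, 0.1, -3.9]
gripper_width: 0.058
```

```bash
python3 st.py
python3 - <<'E'
from fk import *
q=r.get_state()["joints"]; show(q)
for d,tw in [ ([38.0, -14.0, 1.0], 0.0), ([25.0, 17.0, 26.0], 5.0)]:
    q=rows(q,[(d,tw)]*8,.6); show(q)
s=r.get_state(); c=cap("side"); cv2.imwrite("pics/s4.png",cv2.cvtColor(c["img"],cv2.COLOR_RGB2BGR))
E
```

```text
19.35 [ -58.06    4.02    0.33  -63.23 -110.27 -173.6 ] [ 0.382 -0.178  0.447] [-163.9  -65.4   38.3] [ 0.1  0.1 -3.9]
[[ 0.326  0.794  0.513]
 [ 0.258 -0.597  0.76 ]
 [ 0.909 -0.115 -0.399]]
 [ -58.1    4.     0.3  -63.2 -110.3 -173.6] [ 0.382 -0.179  0.447] zaz 56 el -24  xup 0.91 yup -0.12
 [ -66.3  -10.8   -2.   -73.9 -122.6 -173.7] [ 0.306 -0.07   0.559] zaz 55 el -18  xup 0.95 yup 0.09
 [ -43.4    6.6  -14.8  -81.5  -95.6 -173.7] [ 0.51  -0.01   0.411] zaz 55 el -6  xup 0.96 yup -0.27
```

View pics/s4.png

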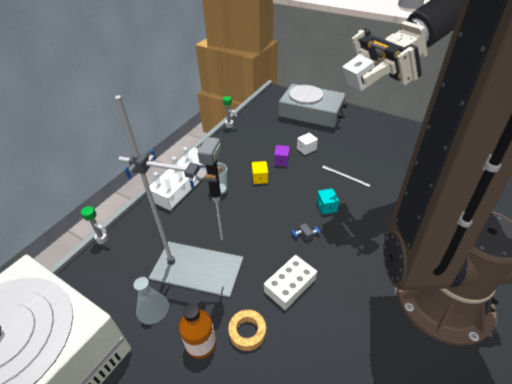

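The held block at (358,70) now shows the well on its upper face. Nothing else has moved. Running the last two stages.

step_arm:
  commands:
    - [[38, -14, 1], 0]
    - [[38, -14, 1], 0]
    - [[38, -14, 1], 0]
    - [[38, -14, 1], 0]
    - [[38, -14, 1], 0]
    - [[38, -14, 1], 0]
    - [[38, -14, 1], 0]
    - [[38, -14, 1], 0]

```text
time_s: 20.4
tcp_pos: [0.3054, -0.0675, 0.5598]
eef_rot: [164.5, -70.6, 71.7]
contact_force: [-0.5, -0.2, -2.2]
gripper_width: 0.0577
```

```bash
python3 st.py
python3 - <<'E'
from fk import *
q0=r.get_state()["joints"]
for d,tw in [ ([25.0, 17.0, 26.0], 5.0),([25,17,20],7),([30,20,20],5),([25,25,20],5),([20,10,30],7),([30,0,25],5)]:
    q=q0
    for n in (8,4):
        q=rows(q,[(d,tw)]*n,.6); print(d,tw,end=' '); show(q)
E
```

```text
20.4 [ -66.08  -11.01   -1.95  -73.6  -122.49 -173.6 ] [ 0.305 -0.068  0.56 ] [164.5 -70.6  71.7] [-0.5 -0.2 -2.2]
[[ 0.104  0.835  0.54 ]
 [ 0.315 -0.543  0.779]
 [ 0.943  0.089 -0.32 ]]
[25.0, 17.0, 26.0] 5.0  [ -43.3    6.3  -14.8  -81.1  -95.5 -173.7] [ 0.508 -0.009  0.411] zaz 55 el -6  xup 0.96 yup -0.27
[25.0, 17.0, 26.0] 5.0  [ -34.5   19.4  -14.6  -92.1  -88.5 -173.7] [0.623 0.037 0.353] zaz 53 el 1  xup 0.89 yup -0.46
[25, 17, 20] 7  [ -50.9   13.5  -19.2  -77.8 -100.2 -173.7] [ 0.458 -0.053  0.345] zaz 54 el -5  xup 0.88 yup -0.47
[25, 17, 20] 7  [ -43.9   31.6  -21.9  -87.7  -95.4 -173.7] [ 0.545 -0.015  0.244] zaz 51 el 3  xup 0.68 yup -0.73
[30, 20, 20] 5  [ -48.     6.9  -11.2  -80.1 -100.1 -173.7] [ 0.495 -0.053  0.431] zaz 55 el -6  xup 0.97 yup -0.23
[30, 20, 20] 5  [ -41.    19.   -11.   -89.2  -94.1 -173.7] [ 0.604 -0.031  0.377] zaz 53 el 1  xup 0.92 yup -0.40
[25, 25, 20] 5  [ -46.9   10.4   -9.   -79.8  -98.2 -173.7] [ 0.524 -0.072  0.413] zaz 54 el -7  xup 0.96 yup -0.25
[25, 25, 20] 5  [ -40.5   23.8   -7.7  -88.8  -92.1 -173.7] [ 0.638 -0.055  0.343] zaz 52 el 0  xup 0.90 yup -0.43
[20, 10, 30] 7  [ -43.4   11.3  -25.7  -81.6  -93.9 -173.7] [0.469 0.03  0.329] zaz 55 el -4  xup 0.85 yup -0.52
[20, 10, 30] 7  [ -32.6   30.1  -28.7  -96.5  -89.4 -173.7] [0.564 0.11  0.243] zaz 52 el 3  xup 0.61 yup -0.79
[30, 0, 25] 5  [ -50.2   -3.9  -23.4  -78.8 -103.5 -173.7] [0.392 0.033 0.428] zaz 56 el -6  xup 0.96 yup -0.26
[30, 0, 25] 5  [ -39.3    6.3  -27.8  -88.5  -95.7 -173.7] [0.471 0.093 0.39 ] zaz 56 el 2  xup 0.88 yup -0.46
```

step_arm:
  commands:
    - [[30, 20, 20], 5]
    - [[30, 20, 20], 5]
    - [[30, 20, 20], 5]
    - [[30, 20, 20], 5]
    - [[30, 20, 20], 5]
    - [[30, 20, 20], 5]
    - [[30, 20, 20], 5]
    - [[30, 20, 20], 5]
    - [[30, 20, 20], 5]
    - [[30, 20, 20], 5]
    - [[30, 20, 20], 5]

```text
time_s: 21.78
tcp_pos: [0.5774, -0.0376, 0.3883]
eef_rot: [-93.8, -69.2, -32.9]
contact_force: [-0.2, 0.6, -3.3]
gripper_width: 0.0577
```

```bash
python3 st.py
python3 - <<'E'
from fk import *
q=r.get_state()["joints"]; show(q); RR=toolT()[:3,:3]
print("twist to level y:",[ (t,(RR@Rr('z',t))[2,:2].round(3)) for t in (-35,-30,-25,-20,-15)])
E
```

```text
21.775 [ -42.53   15.81  -11.09  -86.04  -94.78 -173.6 ] [ 0.577 -0.038  0.388] [-93.8 -69.2 -32.9] [-0.2  0.6 -3.3]
[[ 0.298  0.747  0.594]
 [-0.193 -0.563  0.804]
 [ 0.935 -0.354 -0.024]]
 [ -42.5   15.8  -11.1  -86.   -94.8 -173.6] [ 0.577 -0.038  0.388] zaz 54 el -1  xup 0.93 yup -0.35
twist to level y: [(-35, array([0.969, 0.246])), (-30, array([0.987, 0.161])), (-25, array([0.997, 0.074])), (-20, array([ 1.   , -0.013])), (-15, array([ 0.995, -0.1  ]))]
```

The tool is now level to about 1.4°. I'll twist −20.7° to level the jaws, then check the approach to the probe in the model.

Run:
```python
from fk import *
q=r.get_state()["joints"]
q=rows(q,[([0,0,0],-6.9)]*3,.6); show(q)
q=rows(q,[([-37.7,-27.2,5.8],0)]*7,.6,1)
q=rows(q,[([0,0,30],0)]*5,.6); show(q)
```

```text
[ -42.5   15.8  -11.1  -86.   -94.8 -152.9] [ 0.577 -0.038  0.388] zaz 54 el -1  xup 1.00 yup -0.00
0 [ -42.2   17.4  -15.8  -85.7  -94.  -146.7] [ 0.558 -0.018  0.35 ] zaz 54 el -1  xup 1.00 yup -0.00
1 [ -41.8   19.6  -20.2  -85.5  -93.2 -140. ] [0.539 0.002 0.312] zaz 54 el -1  xup 1.00 yup -0.00
2 [ -41.4   22.8  -24.4  -85.5  -92.4 -132.8] [0.52  0.022 0.274] zaz 54 el -1  xup 1.00 yup -0.00
3 [ -41.    26.9  -28.2  -85.5  -91.5 -124.8] [0.501 0.042 0.236] zaz 54 el -1  xup 1.00 yup -0.00
4 [ -40.7   32.1  -31.7  -85.6  -90.6 -116.2] [0.482 0.062 0.198] zaz 54 el -1  xup 1.00 yup -0.00
5 [ -40.3   38.6  -34.7  -85.9  -89.8 -106.7] [0.463 0.082 0.161] zaz 54 el -1  xup 1.00 yup -0.00
6 [-40.   46.3 -37.1 -86.3 -89.1 -96.6] [0.444 0.103 0.123] zaz 54 el -1  xup 1.00 yup -0.00
 [ -22.6   46.4  -35.4 -103.6  -86.7  -98. ] [0.533 0.223 0.119] zaz 54 el -1  xup 1.00 yup -0.00
```

step_arm:
  commands:
    - [[0, 0, 0], -6.9]
    - [[0, 0, 0], -6.9]
    - [[0, 0, 0], -6.9]
    - [[-37.7, -27.2, 5.8], 0]
    - [[-37.7, -27.2, 5.8], 0]
    - [[-37.7, -27.2, 5.8], 0]
    - [[-37.7, -27.2, 5.8], 0]
    - [[-37.7, -27.2, 5.8], 0]

```text
time_s: 22.78
tcp_pos: [0.4818, 0.0625, 0.1987]
eef_rot: [172.3, -88.5, 61.1]
contact_force: [0.6, -0.7, -3.5]
gripper_width: 0.0578
```

```bash
python3 st.py
python3 - <<'E'
from h import *
for n in("side","top"):
    c=cap(n); cv2.imwrite(f"pics/{n}5.png",cv2.cvtColor(c["img"],cv2.COLOR_RGB2BGR))
s=load("side"); P=cloud(s); m=(s["z"]>0)&(P[...,2]>.055)&(P[...,2]<.4)&(P[...,0]>.1)&(P[...,0]<.5)&(P[...,1]>-.3)&(P[...,1]<.13)
q=P[m]; i=q[:,2].argmin(); print("lowest arm bits",len(q),np.percentile(q[:,2],[0,1,5]).round(3),q[np.argsort(q[:,2])[:5]].round(3))
E
```

```text
22.775 [ -40.78   32.05  -31.79  -85.55  -90.56 -115.89] [0.482 0.062 0.199] [172.3 -88.5  61.1] [ 0.6 -0.7 -3.5]
[[ 0.012  0.804  0.595]
 [ 0.022 -0.595  0.803]
 [ 1.     0.003 -0.025]]
lowest arm bits 10285 [0.141 0.169 0.189] [[0.128 0.129 0.141]
 [0.141 0.114 0.142]
 [0.134 0.124 0.145]
 [0.138 0.12  0.145]
 [0.131 0.128 0.146]]
```

View pics/side5.png

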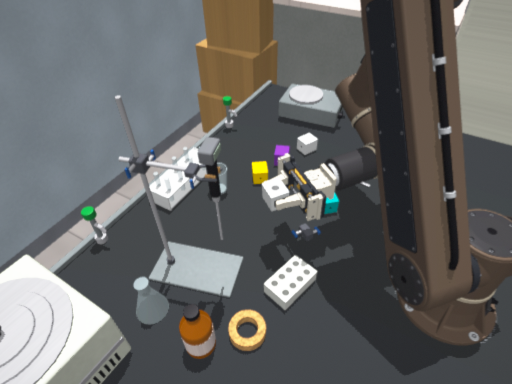

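View pics/top5.png

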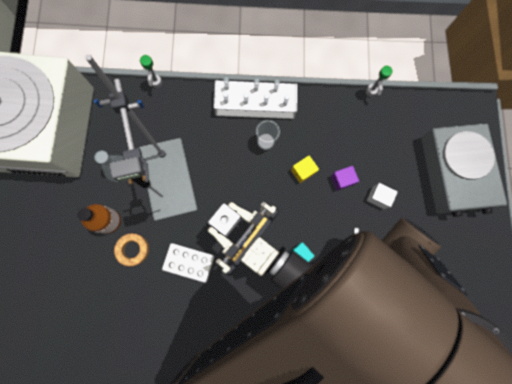

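Both views show the block held well-up, at about (226,220) in top and (274,192) in side, with the grey well in its upper face. I'll measure the well's position relative to the tool.

Run:
```python
from h import *
T=toolT()
for n in("side","top"):
    c=load(n); p=proj(c,[T[:3,3]-.0166*T[:3,2]+.025*T[:3,0]])[0]; print(n,"pred well",p.round(1))
    x,y=int(p[0]),int(p[1]); 
    im=cv2.cvtColor(c["img"][y-25:y+25,x-30:x+30],cv2.COLOR_RGB2BGR)
    cv2.imwrite(f"pics/{n}5w.png",cv2.resize(im,None,fx=8,fy=8,interpolation=cv2.INTER_CUBIC)); print(x-30,y-25)
    P=cloud(c); 
    g=cv2.cvtColor(c["img"],cv2.COLOR_RGB2GRAY)
    print(g[y-9:y+10,x-9:x+10])
```

```text
side pred well [275.  188.5]
244 163
[[145 144 140 126 148 202 236 252 254 254 254 254 254 254 254 253 248 225
  196]
 [182 192 215 224 238 253 254 254 254 255 255 255 255 255 254 253 227 173
  155]
 [240 245 253 254 254 255 255 255 255 255 255 255 255 255 255 254 249 203
  158]
 [254 254 254 254 255 255 255 255 255 255 255 255 255 255 255 255 254 245
  183]
 [254 254 254 254 254 255 255 255 255 255 255 255 255 255 255 255 255 254
  225]
 [254 254 255 255 255 255 255 254 254 254 253 253 254 254 255 255 255 254
  249]
 [254 254 255 255 255 254 254 250 244 234 231 230 243 251 254 255 255 255
  254]
 [254 254 254 255 255 254 250 220 181 173 174 176 190 223 253 254 255 255
  255]
 [254 254 254 255 255 254 236 176 158 161 164 165 164 180 247 254 255 255
  255]
 [252 254 254 255 255 254 234 174 159 161 165 165 167 184 246 254 255 255
  255]
 [223 254 254 255 255 254 250 221 188 176 176 180 207 235 253 255 255 255
  255]
 [174 250 254 254 255 255 254 252 245 237 236 239 250 254 255 255 255 255
  255]
 [154 220 252 254 254 255 255 255 254 254 254 254 255 255 255 255 255 255
  255]
 [145 161 
[... 1352 characters left out ...]
 222 237 234 215 191 188 214 238 247 248 247
  248]
 [247 247 247 246 237 215 219 243 250 246 231 203 197 219 239 247 247 247
  248]
 [248 247 248 247 239 226 231 246 249 248 236 211 203 226 243 247 247 248
  248]
 [247 248 247 247 243 238 240 246 248 247 235 216 218 235 245 248 248 249
  248]
 [247 247 247 248 246 245 243 244 246 244 236 226 233 243 247 249 248 248
  249]
 [247 248 247 247 247 246 245 242 242 243 240 239 244 248 248 248 249 248
  238]
 [248 248 248 247 248 247 247 246 245 244 245 246 247 248 248 249 247 241
  210]
 [248 248 248 247 248 248 247 247 247 247 247 247 248 248 249 248 245 220
  162]
 [245 249 249 248 247 248 247 247 248 248 248 247 248 248 248 248 234 183
  126]]
```

View pics/top5w.png

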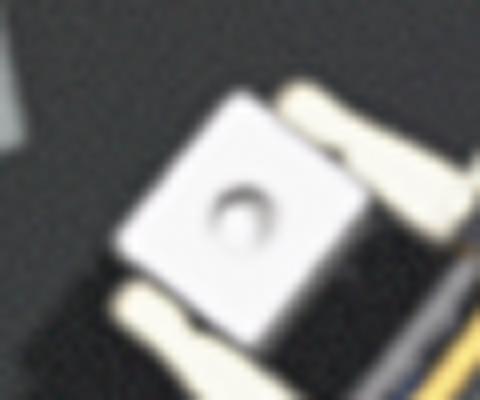

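View pics/side5w.png

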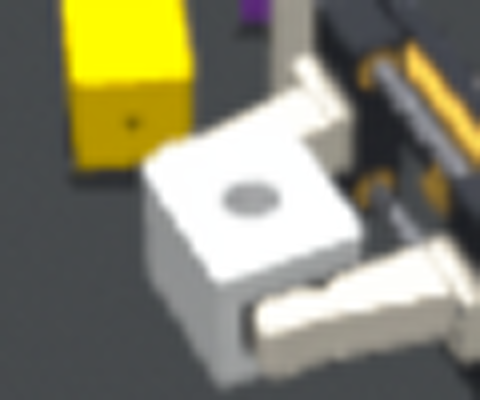

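Run:
```python
from h import *
s=load("side");t=load("top");T=toolT()
def tri(a,b):
    o1,d1=rays(s,[a]);o2,d2=rays(t,[b]); d1=(d1@s["E"][:3,:3].T)[0];d2=(d2@t["E"][:3,:3].T)[0]
    x=np.linalg.lstsq(np.c_[d1,-d2],o2-o1,rcond=None)[0]; p1=o1+x[0]*d1;p2=o2+x[1]*d2
    return (p1+p2)/2,np.linalg.norm(p1-p2)
w,e=tri((275.0,187.4),(224.0,218.6)); print(w.round(4),e.round(4)); print("in tool:",(T[:3,:3].T@(w-T[:3,3])).round(4)," expected [.025,0,-.0166]")
for c,a in((s,(275,187.4)),(t,(224,218.6))):
    o=onplane(c,[a],T[2,3]+.025)[0]; print((T[:3,:3].T@(o-T[:3,3])).round(4))
# tip recheck in fresh pictures
tip,e=tri((222.3,239.0),(162.5,196.7)); print(tip,e)
for n,c in(("side",s),("top",t)):
    x,y=(222,239) if n=="side" else (162,197)
    cv2.imwrite(f"pics/{n}_tip.png",cv2.resize(cv2.cvtColor(c["img"][y-20:y+12,x-20:x+20],cv2.COLOR_RGB2BGR),None,fx=12,fy=12,interpolation=cv2.INTER_NEAREST)); print(n,x-20,y-20)
```

```text
[0.4686 0.0525 0.2274] 0.0024
in tool: [ 0.0308 -0.0026 -0.0169]  expected [.025,0,-.0166]
[ 0.0246  0.0041 -0.0187]
[ 0.0246 -0.0029 -0.017 ]
[0.52752293 0.21546242 0.16099906] 0.0008091715139136791
side 202 219
top 142 177
```

View pics/side_tip.png

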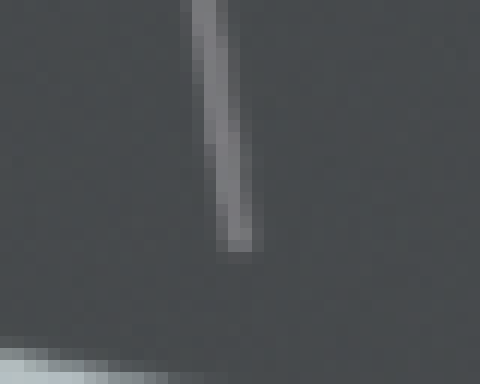

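View pics/top_tip.png

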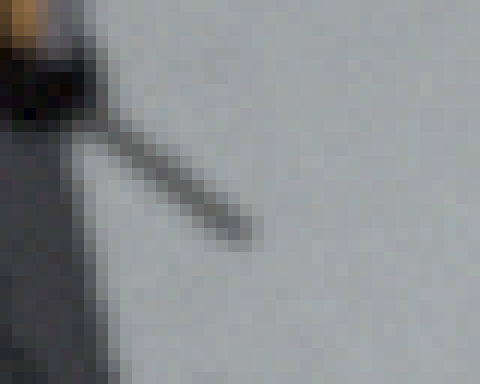

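Run:
```python
from h import *
s=load("side");t=load("top");T=toolT()
o1,d1=rays(s,[(221.7,239.2)]);o2,d2=rays(t,[(161.9,196.2)]); d1=(d1@s["E"][:3,:3].T)[0];d2=(d2@t["E"][:3,:3].T)[0]
x=np.linalg.lstsq(np.c_[d1,-d2],o2-o1,rcond=None)[0]; tip=(o1+x[0]*d1+o2+x[1]*d2)/2; print(tip.round(4))
tip=np.array([.5275,.2160,.161]); tgt=np.r_[tip[:2],.125]   # block centre target
c=T[:3,3]-.0166*T[:3,2]; d=T[:3,:3].T@(tgt-c); print("to target, tool mm",(d*1000).round(1))
```

```text
[0.5285 0.2169 0.1613]
to target, tool mm [-67.8 -51.5 168.8]
```

step_arm:
  commands:
    - [[-22.6, -17.2, 10], 0]
    - [[-22.6, -17.2, 10], 0]
    - [[-22.6, -17.1, 10], 0]
    - [[0, 0, 30], 0]
    - [[0, 0, 30], 0]
    - [[0, 0, 30], 0]
    - [[0, 0, 25], 0]
    - [[0, 0, 15], 0]
    - [[0, 0, 8.8], 0]
    - [[0, 0, 0], 0]

```text
time_s: 24.12
tcp_pos: [0.5393, 0.2279, 0.1272]
eef_rot: [177.8, -88.6, 55.8]
contact_force: [-0.5, -0.8, -3.0]
gripper_width: 0.058
```

```bash
python3 st.py
python3 - <<'E'
from h import *
T=toolT(); c=T[:3,3]-.0166*T[:3,2]; print("block c",c.round(4))
for n in("side","top"):
    c=cap(n); x,y=(222,245) if n=="side" else (160,195)
    cv2.imwrite(f"pics/{n}6.png",cv2.resize(cv2.cvtColor(c["img"][y-55:y+45,x-60:x+60],cv2.COLOR_RGB2BGR),None,fx=6,fy=6,interpolation=cv2.INTER_CUBIC))
E
```

```text
24.125 [ -21.88   44.83  -35.23 -104.06  -86.1   -99.59] [0.539 0.228 0.127] [177.8 -88.6  55.8] [-0.5 -0.8 -3. ]
[[ 0.014  0.805  0.593]
 [ 0.021 -0.593  0.805]
 [ 1.     0.001 -0.025]]
block c [0.5295 0.2145 0.1276]
```

View pics/side6.png

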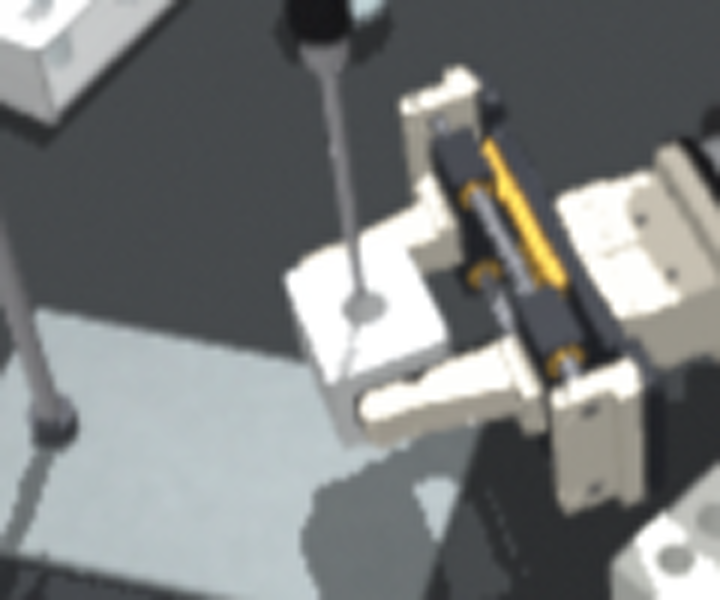

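View pics/top6.png

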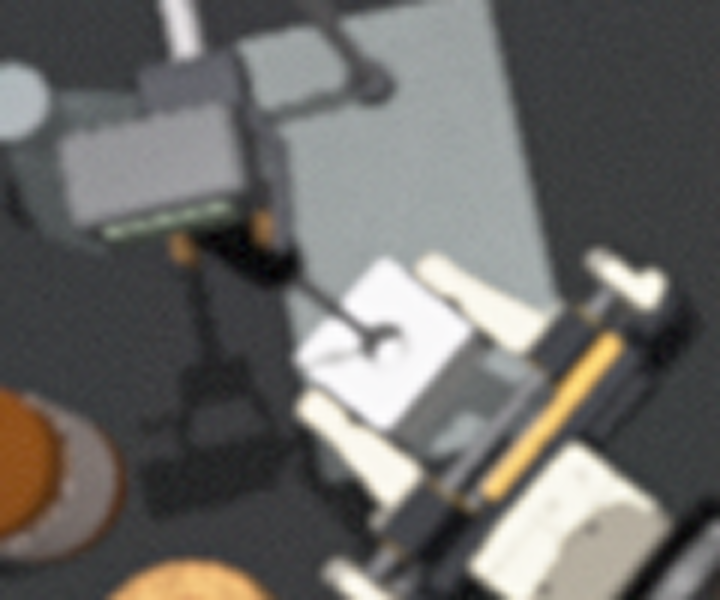

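The tip sits over the well in both views, at (365,305) in side6 and (385,345) in top6. The pose readout puts the block about 2 mm off, so I'll correct that and raise it gently.

step_arm:
  commands:
    - [[0, -2, 1], 0]
    - [[0, 0, 0], 0]
    - [[4, 0, 0], 0]
    - [[4, 0, 0], 0]
    - [[4, 0, 0], 0]
    - [[3, 0, 0], 0]
    - [[0, 0, 0], 0]

```text
time_s: 25.1
tcp_pos: [0.5384, 0.2303, 0.1424]
eef_rot: [177.2, -88.6, 56.4]
contact_force: [-0.1, 1.3, -3.0]
gripper_width: 0.0581
```

With the block's top face now about 7 mm above the tip's height, the force is unchanged, so the tip is inside the well. Continuing.

step_arm:
  commands:
    - [[4, 0, 0], 0]
    - [[4, 0, 0], 0]
    - [[4, 0, 0], 0]
    - [[4, 0, 0], 0]
    - [[4, 0, 0], 0]
    - [[0, 0, 0], 0]
    - [[0, 0, 0], 0]

```text
time_s: 25.98
tcp_pos: [0.5386, 0.2307, 0.162]
eef_rot: [178.9, -88.5, 54.7]
contact_force: [0.0, -0.3, -2.4]
gripper_width: 0.0578
```

step_arm:
  commands:
    - [[2, 0, 0], 0]
    - [[2, 0, 0], 0]
    - [[2, 0, 0], 0]
    - [[2, 0, 0], 0]
    - [[0, 0, 0], 0]
    - [[0, 0, 0], 0]

```text
time_s: 26.72
tcp_pos: [0.5387, 0.2309, 0.1699]
eef_rot: [179.0, -88.5, 54.6]
contact_force: [-0.0, -0.5, -5.9]
gripper_width: 0.0579
```

step_arm:
  commands:
    - [[2, 0, 0], 0]
    - [[2, 0, 0], 0]
    - [[0, 0, 0], 0]
    - [[0, 0, 0], 0]
    - [[0, 0, 0], 0]
    - [[0, 0, 0], 0]

```text
time_s: 27.48
tcp_pos: [0.5388, 0.231, 0.1739]
eef_rot: [179.3, -88.5, 54.3]
contact_force: [-1.5, -1.2, -6.4]
gripper_width: 0.0577
```

```bash
python3 st.py
python3 - <<'E'
from h import *
f=[]
for i in range(6): f.append(r.get_state()["contact_force"]); imaging.capture("top")
print(np.array(f).round(2).tolist())
T=toolT(); c=T[:3,3]-.0166*T[:3,2]; print("block c",c.round(4))
for n in("side","top"):
    c=cap(n); x,y=(222,225) if n=="side" else (160,195)
    cv2.imwrite(f"pics/{n}7.png",cv2.resize(cv2.cvtColor(c["img"][y-55:y+45,x-60:x+60],cv2.COLOR_RGB2BGR),None,fx=6,fy=6,interpolation=cv2.INTER_CUBIC))
    cv2.imwrite(f"pics/{n}7f.png",cv2.cvtColor(c["img"],cv2.COLOR_RGB2BGR))
P=cloud(load("side")); s=load("side")
m=((P[...,2]>0.04)&(P[...,2]<0.058)&(P[...,1]<-.3)&(P[...,0]>.5)&(P[...,0]<.63)&(s["z"]>0)); print("block B",np.median(P[m],0).round(3),m.sum())
E
```

```text
27.475 [ -21.35   36.63  -36.   -103.96  -84.16 -106.83] [0.539 0.231 0.174] [179.3 -88.5  54.3] [-1.5 -1.2 -6.4]
[[ 0.015  0.805  0.593]
 [ 0.021 -0.593  0.805]
 [ 1.     0.    -0.025]]
[[-1.52, -1.22, -6.39], [-1.92, -1.01, -6.62], [-1.48, -2.02, -7.19], [-1.38, -2.13, -6.78], [-1.22, -2.01, -6.27], [-0.01, -1.57, -6.25]]
block c [0.529  0.2176 0.1744]
block B [ 0.617 -0.314  0.05 ] 34
```

View pics/side7.png

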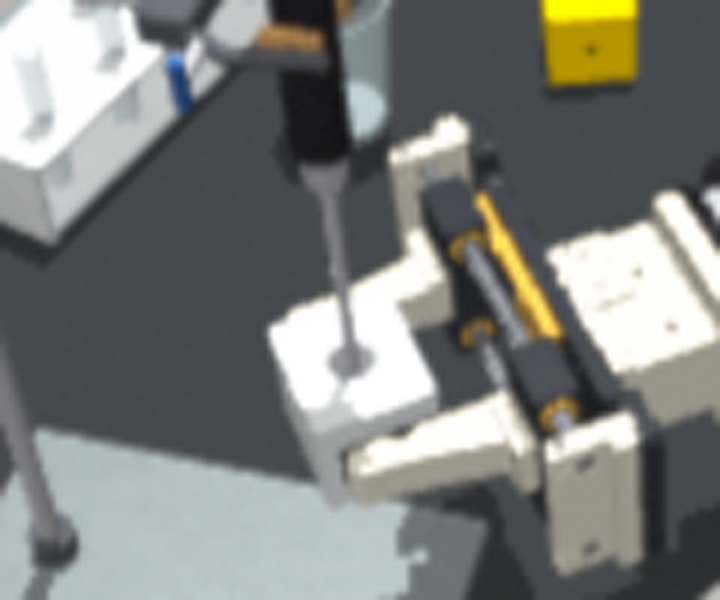

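View pics/side7f.png

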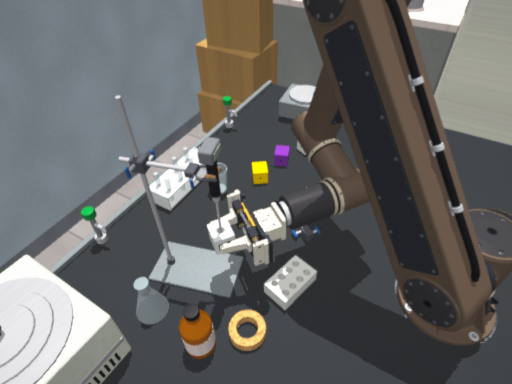

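View pics/top7.png

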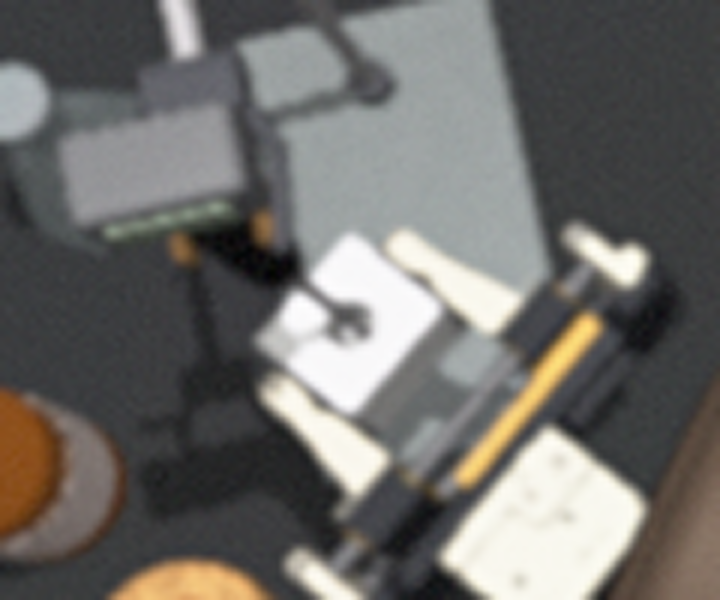

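Run:
```python
from fk import *
s=load("side"); P=cloud(s)
m=((P[...,2]>0.02)&(P[...,2]<0.056)&(np.hypot(P[...,0]-.573,P[...,1]+.408)<.06)&(s["z"]>0)); print("B px",m.sum(),P[m].min(0).round(3),P[m].max(0).round(3))
q=r.get_state()["joints"]; W=Rr('z',q[0])@(Rr('y',q[1])@[0,0,.6017]+Rr('y',q[1]-q[2])@[.4639,0,0])+[0,0,.199]; print("forearm end",W.round(3)); print("qd",r.get_state()["qd"].round(2))
close_job()
```

```text
B px 17 [ 0.583 -0.395  0.02 ] [ 0.608 -0.379  0.043]
forearm end [ 0.463 -0.181  0.239]
qd [-0.06  0.01  0.05 -0.    0.03  0.02]
the job is handed in; nothing more can be done
```

The block nearer the stand is held well-up under the probe, with the tip pressed lightly on the well's bottom, and I have handed the job in. It took about 28 of the 72 s. Handing in reports no verdict, so success isn't confirmed.

**How it went:**
- I gripped the near block across its 58 mm ends. The camera showed the well on its +y side, so I put that side up and never had to turn the block over.
- The moves only allow shifts and a turn about the tool's own axis, so I tilted the tool to level by pushing repeatedly against the last joint's range limit. I worked this out beforehand with a fitted arm model, and the arm matched it to within about 15 mm.
- I then slid the block under the probe and raised it in 2–4 mm steps.

**Last checks:**
- **Well entered:** there was no contact with the block's top about 7 mm above the tip's height, so the tip had gone into the well rather than onto plain metal.
- **Pressure:** the vertical force rose by about 3.5 N, and the block's height implies the sheath is pushed up about 8 mm. At that push the spring should give about 4 N, so these agree.
- **Block position:** the centre is about 174 mm up and level to about 1.5°. The measured tip position is within about 2 mm sideways of the well's centre.
- **Grip and rest:** the fingers are on the block (57.7 mm opening) and the joints are at rest.

**Less certain:**
- **Side force:** a reading of about 1.5–2 N was present at the end. Free-air readings showed up to 1.3 N, so I left it.
- **Second block:** it was mostly hidden by the arm in the last picture. The part I could see was at its old place, and I sent nothing near it.
- **Other things:** the glassware and other items in view looked unmoved in the final pictures, but I did not measure them again.

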